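Fit the relief-valve plunger with sprung tongs

ROBOT

A 7-joint arm with a two-finger parallel gripper is mounted at the origin on the work surface. World frame = base frame: x ahead of the robot, y to its left, z up, the work surface at z = 0. Lengths are in mm, angles in rad, forces in N, time in s.
With the tool pointing down it reaches from about 425 to 875 mm from the base axis. Payload 9.9 kg.
Tool frame: the origin (TCP) lies midway between the tips of the shut fingers; the grasp point (between the pads) lies 19 mm behind it (pinch_z is the distance from the TCP to the grasp point, in mm); z points along the fingers, y is the direction in which the jaws open and shut (so a half turn about z gives the same grasp; the last joint's range is limited). The gripper opens to 85 mm and grips with 20 to 120 N. Pads are 22 mm wide; open, the fingers measure 114 mm over their backs; the gripper's body (76 mm by 85 mm) begins 54 mm behind the grasp point. The pads swing forward as they close: fully open they stand 13 mm farther back than shut.
Start: joints at [1.241, 0.576, 0.025, 1.437, -0.015, 1.129, -0.057], TCP at [164.254, -654.713, 231.289] pointing down, gripper open.
Joint ranges: [-2.76, 2.76], [-0.34, 2.15], [-1.52, 1.57], [0.19, 2.46], [-1.09, 4.23], [0.17, 1.99], [-2.82, 2.82]. Speed limits (rad/s): [2.22, 2.22, 3.01, 3.01, 3.14, 3.14, 3.14].

INTERFACE

Orientations are given as a 3x3 rotation matrix whose columns are the frame's x, y, z axes.
In Python, from station import get_obs, read_camera, sign_off, pinch_z gives the robot as it stands. The module is installed in compiled form; this text tells all that it offers.
- The arm moves only by the tool play_rows, never from a script. Its argument "series" is a list of rows, each an object of numbers: "x", "y", "z": the shift along the tool's x, y, z in m; "wx", "wy", "wz": the turn, a rotation vector about the tool's x, y, z in rad; "jaw": the opening, from -1 (shut) to 1 (fully open). A call has exactly 8 rows; each row is the pose to reach, as a shift and turn from the pose commanded when the call began, along the tool's axes at that moment; what a row does not reach only later rows make up. A row lasts 1/10 s, in which the tool goes at most 50 mm and 8.59 degrees, less where a joint would pass 70% of its speed; a pose out of reach is approached as far as the arm can. A call with a gripper value outside its range is refused whole. The fingers move at their own pace and stop on an object; "squeeze" is the grip in N (left out, the last holds). Time passes only in rows, so rows that repeat a pose let the fingers close, or fill a call up. It gives the time, the measured TCP pose, the force and the opening at its end, in the units of the state.
- get_obs(): the state, without advancing time (a new reading comes with each control period).
- read_camera(name): name is "scene" or "top" or "wrist"; returns a dict with "color" (420x560x3 uint8, red, green, blue), "intrinsics" (3x3 intrinsics, pixels), "rvec" (rotation vector, rad) and "tvec" (3), from world to camera coordinates, as OpenCV has them. Camera axes: x right, y down, z forward; pixel columns grow to the right and rows downward; lengths in mm; the calibration is good to about 2 mm. The wrist camera is an equidistant fisheye: a pixel r from the principal point sees the ray r / f radians off the axis. A picture is of the moment at which its call begins. There is no depth.
- sign_off(): hands the job in, once; it reports no verdict.
The state is a dict: "t": time; "joints": joint angles; "dq": joint speeds; "joint_torque": joint torques, N m; "eef_pos": TCP position; "tool_rot": TCP orientation; "wrist_force": force on the tool from outside, world axes, zero at the start; "ft_torque": the same for the moment, N m; "gripper_width": opening from 0.0 (shut) to 1.0 (fully open).
Only numpy, scipy, OpenCV 4.12 (cv2) and the standard library are available. Lean on these libraries where they do the work, as an engineer would, in place of code of your own. Each camera call takes 0.05 s, during which the arm holds its last target.

TASK

Using only the sprung tongs, because the lapped brass plunger must not be touched by your fingers, lift the brass plunger out of the wooden parts rack and lower it foot first into the bore of the lift cover. Still with the tongs, press it gently down until the stiff piston inside the bore has gone all the way to its stop, and seat it there with about 10 N, never more than 18 N. Then let go of the plunger and put the tongs back, standing upright in their blue stand, leaving the other two valves in the rack where they are.

Things in the scene. Friction and masses are not known exactly. Their poses are not given: they have to be found in the camera images.
- tongs_grip (a point): Sprung steel tongs standing upright, tips down, in the blue stand. This point is midway between their two orange grip rolls (each 10 mm across, 18 mm long along x), 55 mm above the tips' ends, 42 mm below the top of the hinge block (14 x 24 mm). z up; the legs lie towards +y and -y and close along y. 80 g. Over rolls: 44 mm free, 40 mm lightly held, 34 mm gripping the plunger, 29 mm nearly shut.
- tongs: The tongs again: origin midway between the tips' lower ends, axes as above. Jaws 20 mm tall, 14 mm wide (x), 5 mm thick; inside gap 36 mm free, 26 mm at 40 mm over the rolls, 12 mm at 34 mm. Each roll pushes out with 4 N free plus 1 N per mm it is pressed in, so lightly squeezed they stay in hand with jaws open; let go fully, they drop. Jaw force is 0.4 of the squeeze beyond that.
- stand: Fixed blue block, 70 (x) by 90 (y) by 30 mm high, origin under its centre on the table. In its middle a pocket, 17.5 mm (x) by 50.5 mm (y), 24 mm deep (floor 6 mm above the table), rim chamfered 2 mm. The tongs stand in it, their y along its y.
- plunger_mid (a point): Brass plunger, 65 mm tall, about 90 g, upright in one of the rack's three holes (which one varies), collar on the rack's top. This point is half-way up its axis. From the foot: 16 mm stem, 36 mm long, foot chamfered; collar 30 mm across, 5 mm thick, its top 8.5 mm above this point; grip stem 12 mm across, 24 mm long.
- plunger: The brass plunger again: origin at the centre of its foot (32.5 mm below the point above), z up along its axis.
- rack: Fixed wooden parts rack, 170 (x) by 56 (y) by 45 mm high, origin under its centre on the table; three 20 mm through holes, 55 mm apart along its x.
- steel_valve_mid (a point): Bystander, same shape as the plunger but bright steel, in another hole of the rack; point half-way up.
- black_valve_mid (a point): Bystander in black plastic, like the plunger with a grip stem only 16 mm long, in another hole of the rack; point 32.5 mm above its foot.
- bore_mouth (a point): Centre of the bore's mouth in the top of the grey block (70 x 70 mm, top 60 mm above the table) on the red lift cover; z up. Bore 19 mm across, chamfered 2 mm. In it a piston, its top 7 to 23 mm below the mouth at first (differs each time, not measured), goes 12 mm further down to a solid stop; the plunger's collar then ends 1 to 17 mm above the block.
- cover: The lift cover, a fixed casting: origin on the table under the bore, x towards its cylinder (72 mm high, 85 mm from the bore) and spring. Red base 22 mm high, 140 mm wide (y), from x = -65 to 138 mm.
- piston (a joint): How far the piston in the bore is pushed down, m: 0 at the start, 0.012 at its stop. It resists with about 4 N of friction (the plunger's weight does not move it) and does not spring back. A rise of force well above that tells the stop. Seat it with about 10 N; more than 18 N on the plunger harms the cover.
Things that resemble listed ones, but are neither listed nor needed, are in the scene too. Of the things that look like the cover, take the one that is farthest to the robot's left at the start.

How it is judged:
By the outcome, as a careful person would: the job done as asked, in the order asked, and still so for the second after the job is handed in, with the robot touching nothing.
It also fails if it takes over 64 s, if anything falls off the work surface, if the arm or the gripper's body presses on something with over 40 N, if the wrist force passes 120 N, or if a joint passes its speed limit or range.

## Working session

There is one attempt and no reset: what is moved stays moved. The work goes in short steps, Python scripts to look and compute and a tool call to move; the robot and the scene stay as the last step left them, time stands still between calls to the robot, and variables do not carry over. Pictures are saved under pics/ and viewed, and the job is handed in when it is done.

Besides the shell and the picture viewer there is one more tool, called after ">>>" as a command line: name --argument value ..., lists and objects as JSON in quotes. play_rows: Moves the arm, as the interface text tells. Its arguments: {"type":"object","properties":{"series":{"type":"array"},"squeeze":{"type":"number"}},"required":["series"]}

```bash
mkdir -p pics; ls
cat > h.py <<'E'
import numpy as np, cv2
from station import get_obs, read_camera, sign_off, pinch_z
def cam(n):
    c=read_camera(n); c['K']=np.array(c['intrinsics'],float); c['R']=cv2.Rodrigues(np.array(c['rvec'],float))[0]; c['t']=np.array(c['tvec'],float).reshape(3); c['n']=n
    return c
def save(c,name,box=None,s=1):
    im=c['color'][:,:,::-1]
    if box: im=im[box[1]:box[3],box[0]:box[2]]
    if s!=1: im=cv2.resize(im,None,fx=s,fy=s,interpolation=cv2.INTER_CUBIC)
    cv2.imwrite('pics/'+name+'.png',im)
def ray(c,u,v):
    K=c['K']; x=(u-K[0,2])/K[0,0]; y=(v-K[1,2])/K[1,1]
    if c['n']=='wrist':
        r=np.hypot(x,y); d=np.array([x/r*np.sin(r),y/r*np.sin(r),np.cos(r)]) if r>0 else np.array([0,0,1.])
    else: d=np.array([x,y,1.])
    return -c['R'].T@c['t'], c['R'].T@d
def onz(c,u,v,z):
    o,d=ray(c,u,v); return o+d*(z-o[2])/d[2]
def two(c1,p1,c2,p2):
    o1,d1=ray(c1,*p1);o2,d2=ray(c2,*p2);d1/=np.linalg.norm(d1);d2/=np.linalg.norm(d2)
    s=np.linalg.lstsq(np.c_[d1,-d2],o2-o1,rcond=None)[0]; a=o1+d1*s[0];b=o2+d2*s[1]
    return (a+b)/2,np.linalg.norm(a-b)
def proj(c,P):
    p=c['R']@np.array(P,float)+c['t']
    if c['n']=='wrist':
        r=np.hypot(p[0],p[1]);th=np.arctan2(r,p[2]);q=p[:2]/max(r,1e-9)*th
    else: q=p[:2]/p[2]
    return c['K'][0,0]*q[0]+c['K'][0,2],c['K'][1,1]*q[1]+c['K'][1,2]
E
python3 - <<'E'
from h import *
print(get_obs(),pinch_z)
for n in('scene','top','wrist'):
    c=cam(n);save(c,n+'0');print(n,c['K'].tolist(),(-c['R'].T@c['t']).round(),c['R'].round(2).tolist())
E
```

```text
pics
{'t': 0.0, 'joints': array([ 1.24120278,  0.57648913,  0.02483561,  1.43789643, -0.01499614,
        1.12901877, -0.05649035]), 'dq': array([-0.00036588,  0.00068917, -0.00123941,  0.00023745,  0.0009989 ,
       -0.00050172,  0.00025779]), 'joint_torque': array([ 2.80218346e-04, -7.65774894e+01,  2.25021511e+00, -2.85981059e+01,
        1.52264134e-02,  1.26689690e-02, -3.20100230e-05]), 'eef_pos': array([ 164.14414225, -654.27101103,  230.47545785]), 'tool_rot': array([[ 9.69931702e-01,  2.43376800e-01, -4.75580953e-04],
       [ 2.43377250e-01, -9.69930457e-01,  1.55619319e-03],
       [-8.25391340e-05, -1.62514669e-03, -9.99998676e-01]]), 'wrist_force': array([-0.43284312,  0.1192501 , -0.17700194]), 'ft_torque': array([ 0.03833552, -0.01219583, -0.06216171]), 'gripper_width': 1.0005564743805155} 18.700000000000003
scene [[445.2088295440869, 0.0, 279.01082836157457], [0.0, 445.2088295440869, 202.36610812376918], [0.0, 0.0, 1.0]] [ 872. -186.  714.] [[0.31, 0.95, 0.02], [0.77, -0.24, -0.59], [-0.56, 0.2, -0.81]]
top [[415.8487556401072, 0.0, 274.13474444365147], [0.0, 415.8487556401072, 210.49645744571043], [0.0, 0.0, 1.0]] [ 3.190e+02 -1.000e+00  1.001e+03] [[0.02, -1.0, 0.01], [-1.0, -0.02, -0.09], [0.09, -0.01, -1.0]]
wrist [[325.19226210127806, 0.0, 281.7144794845942], [0.0, 325.19226210127806, 208.3866631171633], [0.0, 0.0, 1.0]] [ 235. -637.  374.] [[0.24, -0.97, -0.0], [-0.93, -0.23, 0.29], [-0.28, -0.07, -0.96]]
```

View pics/scene0.png

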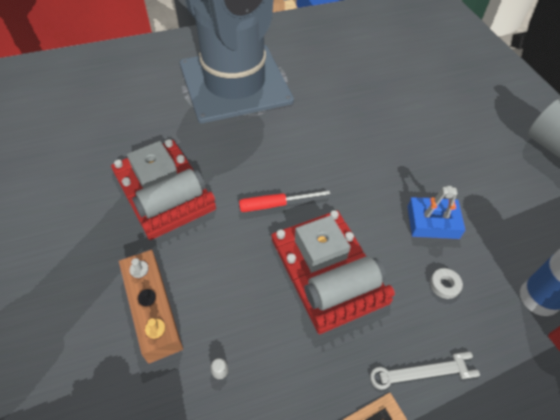

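View pics/top0.png

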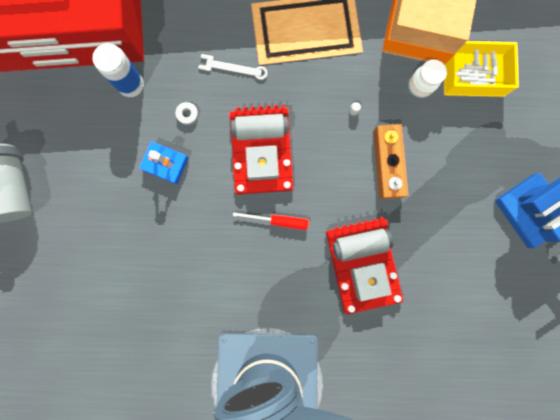

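View pics/wrist0.png

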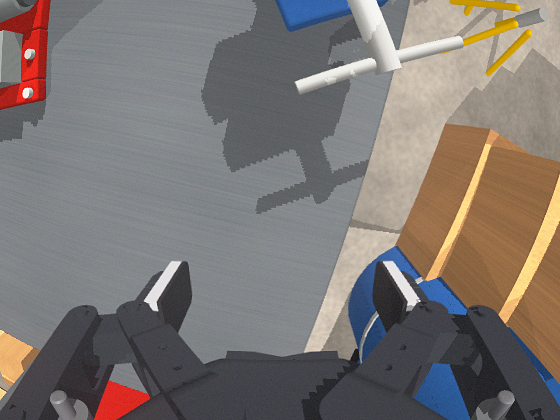

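Run:
```python
from h import *
a=cam('top');b=cam('scene')
def crop(c,box,s): return cv2.resize(c['color'][box[1]:box[3],box[0]:box[2],::-1],(400,300),interpolation=cv2.INTER_CUBIC)
im=np.vstack([np.hstack([crop(a,(120,125,200,185),5),crop(b,(390,175,490,250),4)]),np.hstack([crop(a,(340,115,460,205),1),crop(b,(100,240,220,330),1)])])
cv2.imwrite('pics/c1.png',im)
im=np.vstack([np.hstack([crop(a,(215,100,315,205),5),crop(b,(270,200,390,290),4)]),np.hstack([crop(a,(320,210,440,315),1),crop(b,(100,130,220,220),1)])])
cv2.imwrite('pics/c2.png',im)
```

```text
(no output)
```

View pics/c1.png

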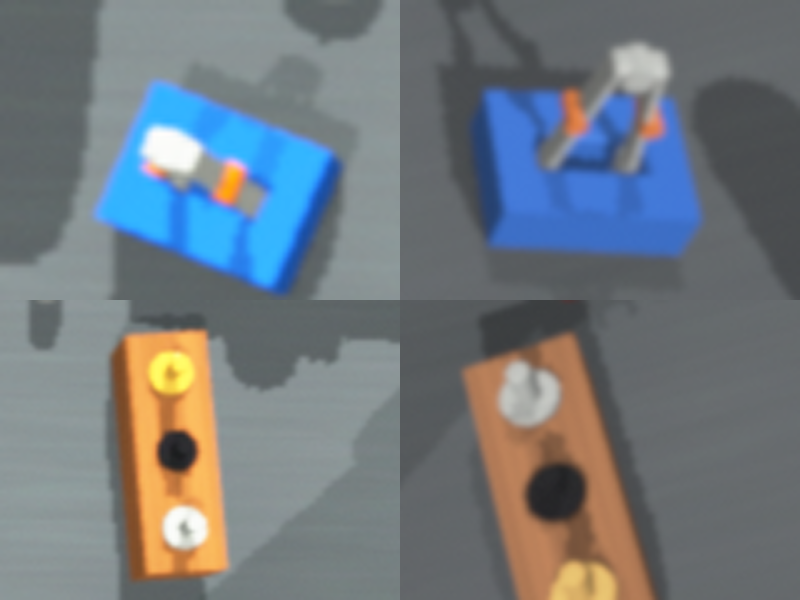

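View pics/c2.png

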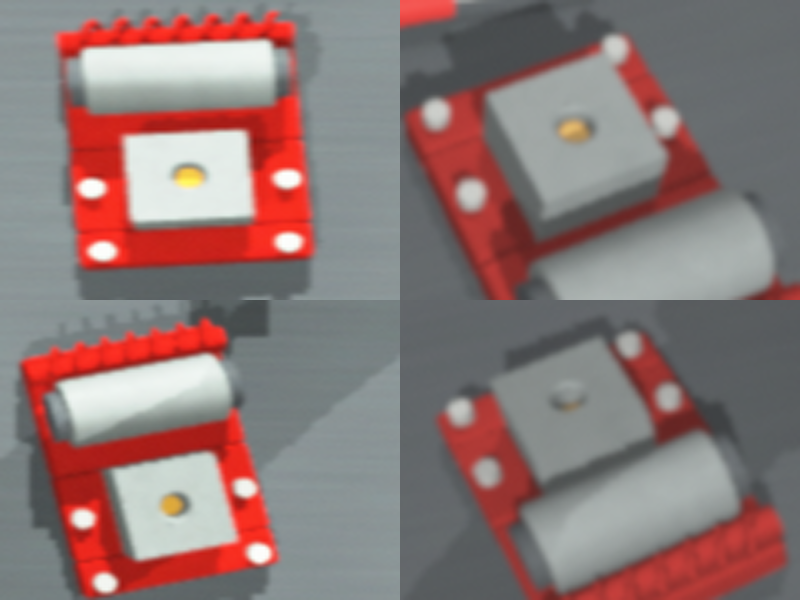

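```bash
cat > meas.py <<'E'
from h import *
def mask(c,lo,hi,box):
    h=cv2.cvtColor(c['color'],cv2.COLOR_RGB2HSV); m=cv2.inRange(h,np.array(lo),np.array(hi)); z=np.zeros_like(m); z[box[1]:box[3],box[0]:box[2]]=m[box[1]:box[3],box[0]:box[2]]; return z
def big(m):
    cs=cv2.findContours(m,cv2.RETR_EXTERNAL,cv2.CHAIN_APPROX_NONE)[0]; return max(cs,key=cv2.contourArea)
E
python3 - <<'E'
from meas import *
a=cam('top');b=cam('scene')
# HSV samples
for c,p in((a,(165,178)),(a,(190,165)),(b,(425,230)),(b,(440,233)),(b,(420,200)),(a,(395,145)),(a,(392,137)),(a,(262,161)),(a,(245,165)),(b,(321,239)),(b,(310,250)),(b,(155,328)),(b,(140,310)),(a,(380,190))):
    print(c['n'],p,cv2.cvtColor(c['color'],cv2.COLOR_RGB2HSV)[p[1],p[0]])
E
```

```text
top (165, 178) [106 205 243]
top (190, 165) [ 93  19 150]
scene (425, 230) [109 177 199]
scene (440, 233) [109 176 198]
scene (420, 200) [109 170 159]
top (395, 145) [ 17 164 247]
top (392, 137) [ 20 187 221]
top (262, 161) [ 24 180 246]
top (245, 165) [  2 204 239]
scene (321, 239) [ 19 135 214]
scene (310, 250) [ 81  11 168]
scene (155, 328) [ 19 136 207]
scene (140, 310) [ 12 132 188]
top (380, 190) [ 12 169 128]
```

Run:
```python
from meas import *
a=cam('top');b=cam('scene')
def rect(c,lo,hi,box,z):
    m=mask(c,lo,hi,box); m=cv2.morphologyEx(m,cv2.MORPH_CLOSE,np.ones((5,5)))
    k=cv2.convexHull(big(m)).reshape(-1,2)
    w=np.array([onz(c,u,v,z)[:2] for u,v in k],np.float32)
    r=cv2.minAreaRect(w); print(c['n'],np.round(r[0],1),np.round(r[1],1),round(r[2],1))
for V in(200,222,235): rect(a,(100,100,V),(115,255,255),(130,130,200,195),30)
for V in(160,190,205,215): rect(b,(100,100,V),(115,255,255),(400,185,480,250),30)
for V in(190,210,230): rect(a,(8,120,V),(20,255,255),(365,110,420,210),45)
for V in(140,160,175): rect(b,(6,100,V),(16,255,255),(100,240,200,370),45)
# grey block top
for V in(200,215,230): rect(a,(0,0,V),(179,60,255),(238,140,285,185),60)
for V in(150,160,170): rect(b,(0,0,V),(179,40,255),(290,210,352,260),60)
def bl(c,lo,hi,box,z):
    m=mask(c,lo,hi,box);k=cv2.moments(m,True);u,v=k['m10']/k['m00'],k['m01']/k['m00'];r=cv2.boundingRect(m);print('blob',c['n'],round(u,1),round(v,1),r,onz(c,u,v,z).round(1));return u,v
bl(a,(18,100,150),(35,255,255),(250,150,275,172),60);bl(b,(12,80,120),(30,255,255),(310,228,332,250),60)
# bore incl dark
for c,box in((a,(252,151,272,171)),(b,(311,230,332,249))):
    g=cv2.cvtColor(c['color'],cv2.COLOR_RGB2HSV); print(g[box[1]:box[3],box[0]:box[2],1]); print(g[box[1]:box[3],box[0]:box[2],2])
# plunger collars at 50
bl(a,(21,100,100),(35,255,255),(380,125,405,150),50);bl(b,(17,90,120),(30,255,255),(135,310,175,350),50)
o=two(a,bl(a,(3,150,150),(11,255,255),(158,150,180,172),61),b,bl(b,(3,120,120),(11,255,255),(448,198,460,212),61))
```

```text
top [515.8 258.1] [93.3 73.2] 69.3
top [515.8 258. ] [92.8 71.9] 68.9
top [515.6 258.2] [91.2 70.7] 69.0
scene [523.5 250.1] [97.8 88.9] 69.3
scene [523.6 250.4] [93.8 84.4] 69.0
scene [510.8 238.7] [51.8 66.3] 72.4
scene [506.  227.9] [26.5 64.4] 61.6
top [ 527.5 -282.3] [171.7  57. ] 4.9
top [ 528.2 -282.6] [169.   56.5] 4.7
top [ 528.  -283.2] [168.2  55.4] 4.6
scene [ 536.8 -283.1] [185.9  56.1] 5.0
scene [ 536.9 -283.3] [183.8  54.3] 5.0
scene [ 531.4 -299.6] [167.4  21.7] 7.1
top [515.5  22.6] [69.6 70.2] 4.9
top [515.2  22.6] [68.4 70.1] 5.5
top [515.1  21.7] [65.5 68. ] 5.5
scene [514.9  28.1] [78.8 85.7] 9.0
scene [512.6  28.3] [76.  83.2] 7.7
scene [478.5  58.4] [10.7 15.9] 67.8
blob top 261.8 161.5 (259, 159, 7, 6) [514.4  22.1  60. ]
blob scene 321.8 238.7 (318, 236, 9, 6) [518.9  19.1  60. ]
[[  9   8   8   8   8   8   8  10  10   9   9   8   9   9   9   9   9  10
   10   9]
 [  9   9   9   9   9   8   9   9  10  10   9   9   9   9   9   9   9   9
    9  10]
 [  9   9   9  10   9   9   9   9   9   9   9   9   9  10   9   9  10  10
   10   9]
 [  9   9   9   9   9  10   9
[... 6077 characters left out ...]
 166 166 165 165 165 163 163 162 163 165 166 167 167
  167 168 168]
 [168 168 168 168 167 166 166 166 166 166 166 166 166 166 167 166 167 167
  167 168 167]
 [168 168 168 168 167 166 165 166 166 166 167 167 167 167 167 167 168 167
  167 167 168]
 [168 168 168 168 167 166 165 167 166 167 167 167 167 168 168 168 168 168
  167 167 167]
 [167 168 168 168 167 167 167 166 167 167 168 168 168 168 168 168 168 168
  168 168 168]]
blob top 391.1 136.2 (384, 130, 15, 13) [ 583.5 -278.5   50. ]
blob scene 154.6 327.9 (145, 318, 20, 21) [ 584.  -279.2   50. ]Traceback (most recent call last):
  File "<stdin>", line 23, in <module>
  File "<stdin>", line 16, in bl
ZeroDivisionError: float division by zero
```

```bash
cat >> h.py <<'E'
def go(P,yaw=None,at=None):
    """tool-frame shift (m) and wz (rad) to bring TCP to world P (mm), tool-x yaw (deg)"""
    o=get_obs();R=np.array(o['tool_rot']);p=np.array(o['eef_pos'])
    s=R.T@(np.array(P,float)-p)/1000
    print('shift m',s.round(4),end=' ')
    c=np.degrees(np.arctan2(R[1,0],R[0,0]))
    # desired upright R
    if yaw is None: yaw=c
    y=np.radians(yaw);Rd=np.array([[np.cos(y),np.sin(y),0],[np.sin(y),-np.cos(y),0],[0,0,-1.]])
    print('rv',cv2.Rodrigues(R.T@Rd)[0].ravel().round(4),'yaw now',c.round(2),'pos',p.round(1),'F',np.array(o['wrist_force']).round(2),'t',o['t'])
E
python3 - <<'E'
from h import *
go((540,-250,300),-21)
E
```

```text
shift m [ 0.4629 -0.3011 -0.0687] rv [-1.000e-04  0.000e+00  6.123e-01] yaw now 14.08 pos [ 164.3 -654.7  231.2] F [-0.45 -0.14 -0.01] t 0.45
```

>>> play_rows --series '[{"x":0.03,"y":-0.02,"z":-0.05,"wz":0.0,"jaw":1},{"x":0.463,"y":-0.301,"z":-0.07,"wz":0.3,"jaw":1},{"x":0.463,"y":-0.301,"z":-0.07,"wz":0.612,"jaw":1},{"x":0.463,"y":-0.301,"z":-0.07,"wz":0.612,"jaw":1},{"x":0.463,"y":-0.301,"z":-0.07,"wz":0.612,"jaw":1},{"x":0.463,"y":-0.301,"z":-0.07,"wz":0.612,"jaw":1},{"x":0.463,"y":-0.301,"z":-0.07,"wz":0.612,"jaw":1},{"x":0.463,"y":-0.301,"z":-0.07,"wz":0.612,"jaw":1}]'

```text
validation failed for argument at $.se...
```

Run:
```python
from h import *
go((516,258,240),-21); print(get_obs()['joints'])
```

```text
shift m [ 0.5633 -0.7997 -0.0087] rv [-1.000e-04  0.000e+00  6.123e-01] yaw now 14.08 pos [ 164.3 -654.7  231.2] F [-0.45 -0.14 -0.01] t 0.45
[ 1.24119772  0.57577421  0.02489315  1.43714282 -0.01499661  1.12898489
 -0.05650216]
```

>>> play_rows --series '[{"x":0.03,"y":-0.02,"z":-0.05,"wx":0,"wy":0,"wz":0.0,"jaw":1},{"x":0.463,"y":-0.301,"z":-0.07,"wx":0,"wy":0,"wz":0.3,"jaw":1},{"x":0.463,"y":-0.301,"z":-0.07,"wx":0,"wy":0,"wz":0.612,"jaw":1},{"x":0.463,"y":-0.301,"z":-0.07,"wx":0,"wy":0,"wz":0.612,"jaw":1},{"x":0.463,"y":-0.301,"z":-0.07,"wx":0,"wy":0,"wz":0.612,"jaw":1},{"x":0.463,"y":-0.301,"z":-0.07,"wx":0,"wy":0,"wz":0.612,"jaw":1},{"x":0.463,"y":-0.301,"z":-0.07,"wx":0,"wy":0,"wz":0.612,"jaw":1},{"x":0.463,"y":-0.301,"z":-0.07,"wx":0,"wy":0,"wz":0.612,"jaw":1}]'

```text
t: 1.25
eef_pos: [422.7, -375.9, 291.9]
tool_rot: [[0.934, -0.358, 0.001], [-0.358, -0.934, -0.0], [0.001, 0.0, -1.0]]
wrist_force: [-0.0, 0.3, 0.5]
gripper_width: 1.001
```

Run:
```python
from h import *
go((516,258,240),-21); print(get_obs()['joints'])
```

```text
shift m [-0.1399 -0.6253  0.0517] rv [ 0.0002 -0.0007  0.0003] yaw now -20.98 pos [ 422.7 -375.9  291.9] F [-0.02  0.29  0.53] t 1.25
[ 0.56263574  0.36374172  0.11771824  1.6416602  -0.04605927  1.13820695
 -1.24502777]
```

>>> play_rows --series '[{"x":-0.14,"y":-0.625,"z":0,"wx":0,"wy":0,"wz":0,"jaw":1},{"x":-0.14,"y":-0.625,"z":0,"wx":0,"wy":0,"wz":0,"jaw":1},{"x":-0.14,"y":-0.625,"z":0,"wx":0,"wy":0,"wz":0,"jaw":1},{"x":-0.14,"y":-0.625,"z":0,"wx":0,"wy":0,"wz":0,"jaw":1},{"x":-0.14,"y":-0.625,"z":0,"wx":0,"wy":0,"wz":0,"jaw":1},{"x":-0.14,"y":-0.625,"z":0,"wx":0,"wy":0,"wz":0,"jaw":1},{"x":-0.14,"y":-0.625,"z":0,"wx":0,"wy":0,"wz":0,"jaw":1},{"x":-0.14,"y":-0.625,"z":0.03,"wx":0,"wy":0,"wz":0,"jaw":1}]'

```text
t: 2.05
eef_pos: [479.9, 19.9, 287.2]
tool_rot: [[0.934, -0.358, 0.002], [-0.358, -0.934, 0.0], [0.002, -0.001, -1.0]]
wrist_force: [1.1, 0.7, -0.4]
gripper_width: 0.996
```

Run:
```python
from h import *
go((516,258,240),-21); print(get_obs()['joints'])
c=cam('wrist');save(c,'w1')
```

```text
shift m [-0.0517 -0.2352  0.0473] rv [-0.0009 -0.0019  0.0001] yaw now -20.99 pos [479.9  19.9 287.2] F [ 1.11  0.7  -0.39] t 2.05
[-0.08196561  0.23289088 -0.07248388  1.84338031  0.01931579  1.0638749
 -2.09905604]
```

View pics/w1.png

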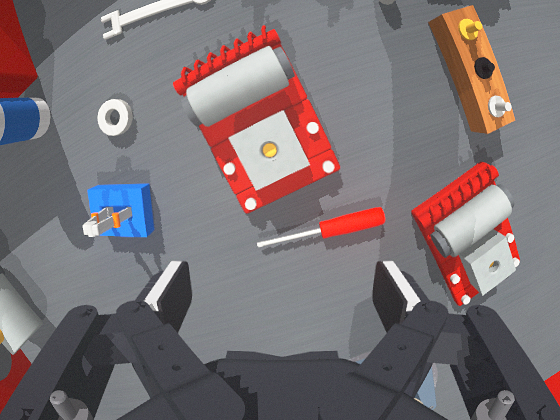

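Run:
```python
from h import *
c=cam('wrist')
print('bore',onz(c,269,150,60), 'plunger collar',onz(c,470,30,50)); go((516,258,200),-21)
```

```text
bore [515.34681851  32.53079398  60.        ] plunger collar [ 582.93617896 -267.13074135   50.        ]
shift m [-0.0472 -0.2303  0.0869] rv [-0.0032  0.0009  0.0105] yaw now -20.4 pos [479.9  25.4 286.2] F [-0.26 -1.29 -0.21] t 2.15
```

>>> play_rows --series '[{"x":-0.052,"y":-0.235,"z":0.03,"wx":0,"wy":0,"wz":0,"jaw":1},{"x":-0.052,"y":-0.235,"z":0.06,"wx":0,"wy":0,"wz":0,"jaw":1},{"x":-0.052,"y":-0.235,"z":0.087,"wx":0,"wy":0,"wz":0,"jaw":1},{"x":-0.052,"y":-0.235,"z":0.087,"wx":0,"wy":0,"wz":0,"jaw":1},{"x":-0.052,"y":-0.235,"z":0.087,"wx":0,"wy":0,"wz":0,"jaw":1},{"x":-0.052,"y":-0.235,"z":0.087,"wx":0,"wy":0,"wz":0,"jaw":1},{"x":-0.052,"y":-0.235,"z":0.087,"wx":0,"wy":0,"wz":0,"jaw":1},{"x":-0.052,"y":-0.235,"z":0.087,"wx":0,"wy":0,"wz":0,"jaw":1}]'

```text
t: 2.95
eef_pos: [515.6, 254.2, 199.7]
tool_rot: [[0.933, -0.359, 0.0], [-0.359, -0.933, -0.001], [0.001, 0.001, -1.0]]
wrist_force: [1.0, -1.3, -0.1]
gripper_width: 0.998
```

Run:
```python
from h import *
go((516,258,200),-21)
c=cam('wrist');save(c,'w2');print(proj(c,(516,258,30)),proj(c,(516,258,61)))
```

```text
shift m [-0.001  -0.0037 -0.0003] rv [ 0.0008 -0.0007 -0.0011] yaw now -21.06 pos [515.6 254.2 199.7] F [ 1.03 -1.28 -0.07] t 2.95
(np.float64(277.33625694923893), np.float64(189.45573425327615)) (np.float64(276.9233962678125), np.float64(197.35615523696447))
```

View pics/w2.png

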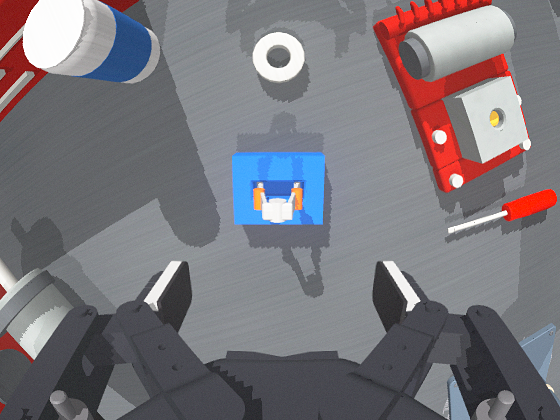

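Run:
```python
from meas import *
c=cam('wrist');c=cam('wrist');save(c,'w3',(210,130,350,235),5)
o=get_obs();print(o['eef_pos'].round(1),o['t'],abs(o['dq']).max())
m=mask(c,(100,100,150),(115,255,255),(225,140,335,228)); m=cv2.morphologyEx(m,cv2.MORPH_CLOSE,np.ones((9,9)))
k=cv2.convexHull(big(m)).reshape(-1,2)
w=np.array([onz(c,u,v,30)[:2] for u,v in k],np.float32);print(cv2.minAreaRect(w))
m=mask(c,(3,120,120),(18,255,255),(225,140,335,228));n,l,s,cc=cv2.connectedComponentsWithStats(m)
for i in range(1,n):
    if s[i,4]>15: print(s[i],cc[i],onz(c,*cc[i],61))
m=mask(c,(0,0,225),(179,40,255),(255,190,300,228));print(cv2.boundingRect(m));x,y,ww,h=cv2.boundingRect(m);print(onz(c,x+ww/2-.5,y+h/2-.5,103))
```

```text
[515.8 254.1 200.3] 3.1 0.005663908615905703
((516.7133178710938, 257.12335205078125), (91.32273864746094, 73.86150360107422), 68.87699890136719)
[254 188  10  22  93] [256.58064516 196.29032258] [523.83545605 274.53149987  61.        ]
[291 188  12  22 153] [297.64705882 198.20261438] [508.83278122 240.7059102   61.        ]
(261, 193, 34, 30)
[518.54471488 255.82428888 103.        ]
```

View pics/w3.png

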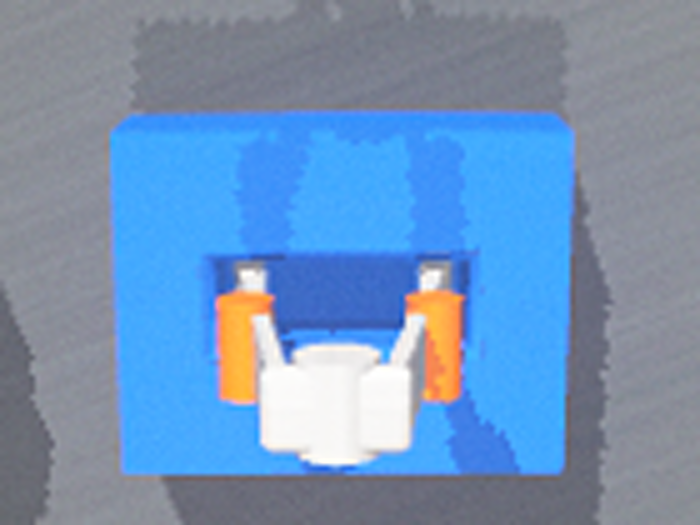

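>>> play_rows --series '[{"x":-0.001,"y":-0.0035,"z":0.02,"wx":0,"wy":0,"wz":0,"jaw":1},{"x":-0.001,"y":-0.0035,"z":0.06,"wx":0,"wy":0,"wz":0,"jaw":1},{"x":-0.001,"y":-0.0035,"z":0.1,"wx":0,"wy":0,"wz":0,"jaw":1},{"x":-0.001,"y":-0.0035,"z":0.13,"wx":0,"wy":0,"wz":0,"jaw":1},{"x":-0.001,"y":-0.0035,"z":0.15,"wx":0,"wy":0,"wz":0,"jaw":1},{"x":-0.001,"y":-0.0035,"z":0.16,"wx":0,"wy":0,"wz":0,"jaw":1},{"x":-0.001,"y":-0.0035,"z":0.16,"wx":0,"wy":0,"wz":0,"jaw":0.4},{"x":-0.001,"y":-0.0035,"z":0.16,"wx":0,"wy":0,"wz":0,"jaw":0.2}]' --squeeze 20

```text
t: 3.9
eef_pos: [516.3, 259.4, 40.5]
tool_rot: [[0.933, -0.359, 0.001], [-0.359, -0.933, 0.001], [0.001, -0.001, -1.0]]
wrist_force: [0.1, -0.3, -0.4]
gripper_width: 0.69
```

Run:
```python
from h import *
go((516.3,257.6,40),-21)
c=cam('wrist');save(c,'w4');o=get_obs();print(o['gripper_width'],o['ft_torque'])
```

```text
shift m [0.0007 0.0017 0.0005] rv [-0.0011 -0.0011 -0.0004] yaw now -21.02 pos [516.3 259.4  40.5] F [ 0.08 -0.29 -0.42] t 3.9
0.6111988935447263 [-0.01343597 -0.01885092  0.01819957]
```

View pics/w4.png

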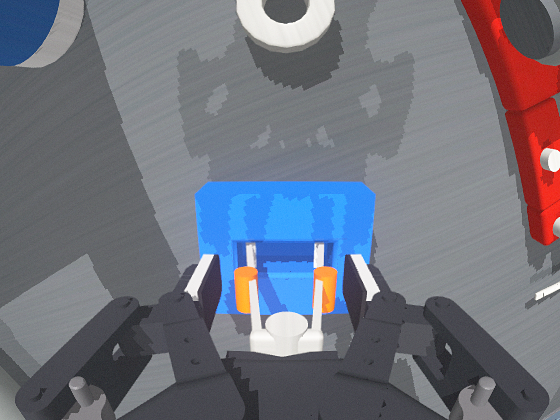

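Run:
```python
from meas import *
c=cam('wrist');save(c,'w5',(180,230,400,370),3.5);o=get_obs();print(o['eef_pos'],o['gripper_width'])
m=mask(c,(3,120,120),(18,255,255),(225,240,345,330));n,l,s,cc=cv2.connectedComponentsWithStats(m)
for i in range(1,n):
    if s[i,4]>15: x,y,w,h,_=s[i];print(s[i],onz(c,x+w/2-.5,y+h/2-.5,63),onz(c,x+w/2-.5,y+h/2-.5,61))
R=o['tool_rot'];p=o['eef_pos']
for d in (-35,35):
  for dx in(-11,11): print(d,dx,proj(c,p+R@np.array([dx,d,-19.])))
```

```text
[516.40774063 259.75649134  40.79819196] 0.5964924028463461
[235 266  23  46 429] [522.15722877 273.42091915  63.        ] [521.14139111 274.08619786  61.        ]
[314 266  24  46 623] [509.78411131 241.37966922  63.        ] [508.56449432 241.51724385  61.        ]
-35 -11 (np.float64(204.91246672297973), np.float64(304.94691798070033))
-35 11 (np.float64(199.86608703291648), np.float64(262.7469578820808))
35 -11 (np.float64(356.19327456320497), np.float64(304.9794949848844))
35 11 (np.float64(361.0659449391414), np.float64(262.7405096826849))
```

View pics/w5.png

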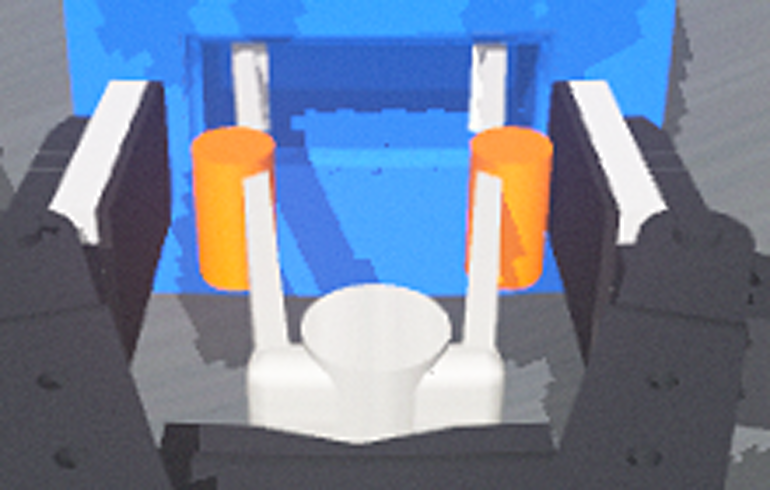

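>>> play_rows --series '[{"x":0,"y":0.002,"z":0,"wx":0,"wy":0,"wz":0,"jaw":0.2},{"x":0,"y":0.002,"z":0,"wx":0,"wy":0,"wz":0,"jaw":0.1},{"x":0,"y":0.002,"z":0,"wx":0,"wy":0,"wz":0,"jaw":0.05},{"x":0,"y":0.002,"z":0,"wx":0,"wy":0,"wz":0,"jaw":0.0},{"x":0,"y":0.002,"z":0,"wx":0,"wy":0,"wz":0,"jaw":-0.06},{"x":0,"y":0.002,"z":0,"wx":0,"wy":0,"wz":0,"jaw":-0.06},{"x":0,"y":0.002,"z":0,"wx":0,"wy":0,"wz":0,"jaw":-0.06},{"x":0,"y":0.002,"z":0,"wx":0,"wy":0,"wz":0,"jaw":-0.06}]' --squeeze 20

```text
t: 4.8
eef_pos: [515.0, 257.3, 39.8]
tool_rot: [[0.934, -0.358, 0.0], [-0.358, -0.934, -0.0], [0.0, 0.0, -1.0]]
wrist_force: [-0.7, -1.9, 6.6]
gripper_width: 0.474
```

Run:
```python
from h import *
go((516.3,257.6,40),-21)
c=cam('wrist');save(c,'w6',(180,230,400,370),3.5);o=get_obs();print(o['gripper_width']*85,o['ft_torque'])
```

```text
shift m [ 0.0011 -0.0008 -0.0002] rv [ 0.0003 -0.0004 -0.    ] yaw now -21.0 pos [515.  257.3  39.8] F [-0.68 -1.86  6.61] t 4.8
40.1657746349757 [-0.54871978  0.28143952  0.01666675]
```

View pics/w6.png

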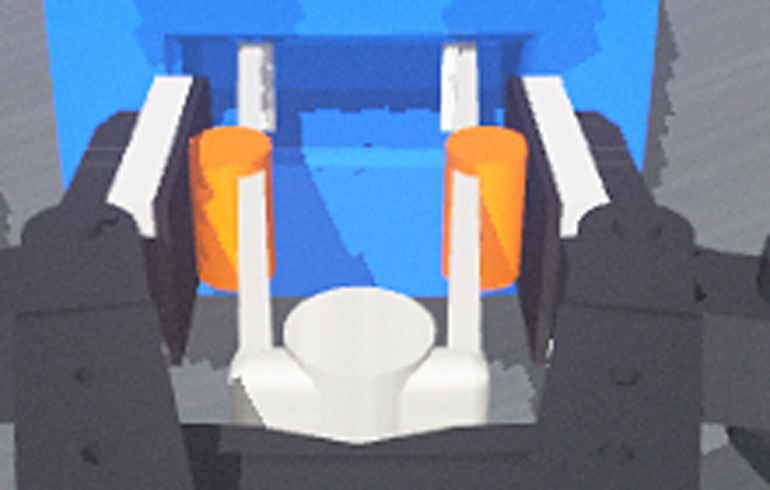

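>>> play_rows --series '[{"x":0,"y":0,"z":-0.002,"wx":0,"wy":0,"wz":0,"jaw":-0.07},{"x":0,"y":0,"z":-0.006,"wx":0,"wy":0,"wz":0,"jaw":-0.07},{"x":0,"y":0,"z":-0.014,"wx":0,"wy":0,"wz":0,"jaw":-0.07},{"x":0,"y":0,"z":-0.026,"wx":0,"wy":0,"wz":0,"jaw":-0.07},{"x":0,"y":0,"z":-0.042,"wx":0,"wy":0,"wz":0,"jaw":-0.07},{"x":0,"y":0,"z":-0.062,"wx":0,"wy":0,"wz":0,"jaw":-0.07},{"x":0,"y":0,"z":-0.082,"wx":0,"wy":0,"wz":0,"jaw":-0.07},{"x":0,"y":0,"z":-0.1,"wx":0,"wy":0,"wz":0,"jaw":-0.07}]'

```text
t: 5.65
eef_pos: [515.0, 257.8, 141.4]
tool_rot: [[0.934, -0.358, 0.001], [-0.358, -0.934, 0.001], [0.001, -0.001, -1.0]]
wrist_force: [0.4, 0.3, -0.6]
gripper_width: 0.469
```

Run:
```python
from h import *
go((516.3,257.6,40),-21)
c=cam('wrist');save(c,'w7',(180,230,400,370),3.5);o=get_obs();print(o['gripper_width']*85,o['ft_torque'])
```

```text
shift m [ 0.0012 -0.0002  0.1014] rv [-0.001  -0.0007  0.0004] yaw now -20.98 pos [515.  257.8 141.4] F [ 0.44  0.3  -0.61] t 5.65
39.54298524679046 [ 0.03592559 -0.09502111 -0.00857293]
```

View pics/w7.png

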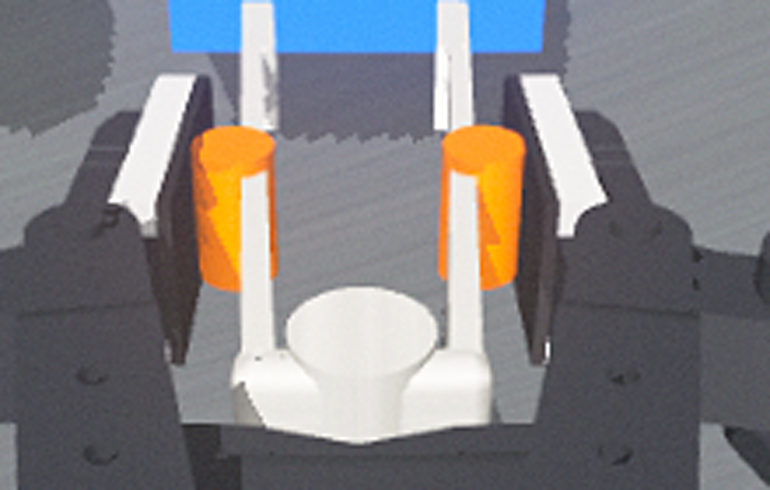

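>>> play_rows --series '[{"x":0.005,"y":0.01,"z":-0.015,"wx":0,"wy":0,"wz":0,"jaw":-0.07},{"x":0.018,"y":0.034,"z":-0.04,"wx":0,"wy":0,"wz":0,"jaw":-0.07},{"x":0.038,"y":0.07,"z":-0.06,"wx":0,"wy":0,"wz":0,"jaw":-0.07},{"x":0.06,"y":0.112,"z":-0.06,"wx":0,"wy":0,"wz":0,"jaw":-0.07},{"x":0.083,"y":0.154,"z":-0.06,"wx":0,"wy":0,"wz":0,"jaw":-0.07},{"x":0.106,"y":0.196,"z":-0.06,"wx":0,"wy":0,"wz":0,"jaw":-0.07},{"x":0.128,"y":0.238,"z":-0.06,"wx":0,"wy":0,"wz":0,"jaw":-0.07},{"x":0.15,"y":0.28,"z":-0.06,"wx":0,"wy":0,"wz":0,"jaw":-0.07}]'

```text
t: 6.5
eef_pos: [553.9, -60.3, 199.9]
tool_rot: [[0.934, -0.359, -0.0], [-0.359, -0.934, -0.0], [-0.0, 0.0, -1.0]]
wrist_force: [1.5, 0.0, -1.3]
gripper_width: 0.464
```

Run:
```python
from h import *
go((584,-279,200),-21)
```

```text
shift m [ 0.1065  0.1934 -0.    ] rv [ 0.0003  0.0002 -0.0002] yaw now -21.01 pos [553.9 -60.3 199.9] F [ 1.54  0.01 -1.34] t 6.5
```

>>> play_rows --series '[{"x":0.022,"y":0.04,"z":0,"wx":0,"wy":0,"wz":0,"jaw":-0.07},{"x":0.044,"y":0.08,"z":0,"wx":0,"wy":0,"wz":0,"jaw":-0.07},{"x":0.066,"y":0.12,"z":0,"wx":0,"wy":0,"wz":0,"jaw":-0.07},{"x":0.086,"y":0.155,"z":0,"wx":0,"wy":0,"wz":0,"jaw":-0.07},{"x":0.1,"y":0.18,"z":0,"wx":0,"wy":0,"wz":0,"jaw":-0.07},{"x":0.105,"y":0.19,"z":0.01,"wx":0,"wy":0,"wz":0,"jaw":-0.07},{"x":0.1065,"y":0.193,"z":0.02,"wx":0,"wy":0,"wz":0,"jaw":-0.07},{"x":0.1065,"y":0.193,"z":0.02,"wx":0,"wy":0,"wz":0,"jaw":-0.07}]'

```text
t: 7.3
eef_pos: [583.6, -274.6, 177.3]
tool_rot: [[0.934, -0.358, -0.003], [-0.358, -0.934, 0.002], [-0.004, -0.001, -1.0]]
wrist_force: [-0.2, 1.5, 0.1]
gripper_width: 0.466
```

Run:
```python
from h import *
c=cam('wrist');c=cam('wrist')
go((584,-279,180),-21);o=get_obs();print(o['gripper_width']*85)
save(c,'w8');print(proj(c,(583.7,-278.8,50)),proj(c,(583.7,-278.8,74)))
```

```text
shift m [ 0.0011  0.0052 -0.001 ] rv [-0.001   0.0015  0.0024] yaw now -20.86 pos [ 584.8 -273.8  179. ] F [ 1.09  0.62 -1.34] t 7.4
39.60734666246757
(np.float64(286.7942326732337), np.float64(197.38308164657286)) (np.float64(287.2242418744118), np.float64(205.12333246845387))
```

View pics/w8.png

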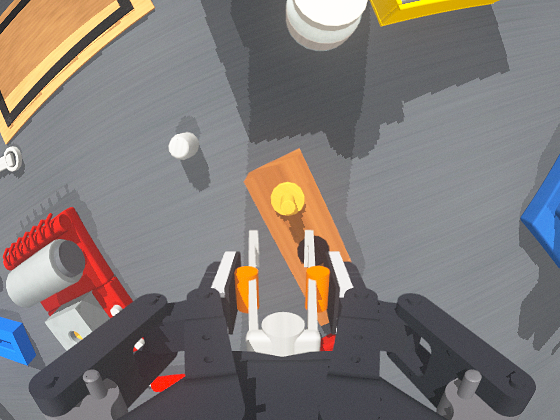

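Run:
```python
from meas import *
c=cam('wrist');o=get_obs();p=o['eef_pos'];R=o['tool_rot'];print(p)
save(c,'w9',(215,165,365,280),5)
m=mask(c,(21,100,100),(35,255,255),(265,175,315,222));x,y,w,h=cv2.boundingRect(m);print(x,y,w,h)
k=cv2.minEnclosingCircle(big(m));print(k,onz(c,*k[0],50))
for dx in(-7,0,7):
  for dy in(-18,-13,13,18): print(dx,dy,np.round(proj(c,p+R@np.array([dx,dy,34.])),1), np.round(proj(c,p+R@np.array([dx,dy,14.])),1))
```

```text
[ 585.16836863 -273.84132288  179.45914331]
271 183 34 33
((287.6111145019531, 198.9761962890625), 16.875720977783203) [ 582.65747823 -278.78695837   50.        ]
-7 -18 [250.7 251. ] [247.5 266. ]
-7 -13 [259.1 251. ] [256.7 266.1]
-7 13 [302.7 251. ] [304.9 266.1]
-7 18 [311. 251.] [314.1 266. ]
0 -18 [250.3 240.1] [246.9 254.3]
0 -13 [258.7 240.2] [256.3 254.4]
0 13 [303.  240.2] [305.2 254.4]
0 18 [311.4 240.1] [314.6 254.3]
7 -18 [249.9 229. ] [246.4 242.2]
7 -13 [258.5 229. ] [255.9 242.3]
7 13 [303.2 229. ] [305.6 242.2]
7 18 [311.8 229. ] [315.1 242.2]
```

View pics/w9.png

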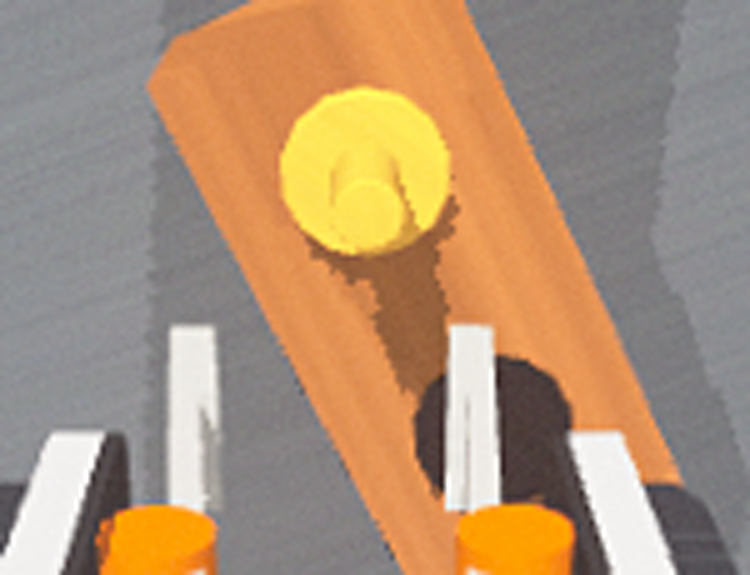

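Run:
```python
from h import *
go((583.7,-279,86),-21)
```

```text
shift m [0.0005 0.0054 0.0935] rv [-0.0009  0.0005  0.0026] yaw now -20.85 pos [ 585.2 -273.8  179.5] F [ 0.13  0.71 -0.47] t 7.45
```

>>> play_rows --series '[{"x":0.0,"y":0.0015,"z":0.015,"wx":0,"wy":0,"wz":0,"jaw":-0.07},{"x":0.0,"y":0.003,"z":0.035,"wx":0,"wy":0,"wz":0,"jaw":-0.07},{"x":0.0,"y":0.0035,"z":0.05,"wx":0,"wy":0,"wz":0,"jaw":-0.07},{"x":0.0,"y":0.0035,"z":0.06,"wx":0,"wy":0,"wz":0,"jaw":-0.07},{"x":0.0,"y":0.0035,"z":0.063,"wx":0,"wy":0,"wz":0,"jaw":-0.07},{"x":0.0,"y":0.0035,"z":0.063,"wx":0,"wy":0,"wz":0,"jaw":-0.07},{"x":0.0,"y":0.0035,"z":0.063,"wx":0,"wy":0,"wz":0,"jaw":-0.07},{"x":0.0,"y":0.0035,"z":0.063,"wx":0,"wy":0,"wz":0,"jaw":-0.07}]'

```text
t: 8.25
eef_pos: [584.1, -279.1, 117.2]
tool_rot: [[0.934, -0.358, 0.001], [-0.358, -0.934, -0.0], [0.001, 0.0, -1.0]]
wrist_force: [-1.1, -0.9, -0.4]
gripper_width: 0.472
```

Run:
```python
from meas import *
go((583.7,-279,86),-21)
c=cam('wrist');go((583.7,-279,86),-21)
o=get_obs();p=o['eef_pos'];R=o['tool_rot'];print(p,abs(o['dq']).max())
save(c,'w10',(215,165,365,280),5)
m=mask(c,(21,100,100),(35,255,255),(265,175,315,232));k=cv2.minEnclosingCircle(big(m));print(k,onz(c,*k[0],50))
for dx in(0,7): print(dx,[np.round(proj(c,p+R@np.array([dx,dy,34.])),1) for dy in (-18,18)])
```

```text
shift m [-0.0005  0.      0.0312] rv [ 0.     -0.0013  0.0004] yaw now -20.98 pos [ 584.1 -279.1  117.2] F [-1.14 -0.9  -0.35] t 8.25
shift m [-0.0004 -0.      0.0311] rv [ 0.     -0.0012  0.0003] yaw now -20.98 pos [ 584.1 -279.2  117.1] F [-0.34 -0.45 -1.75] t 8.3
[ 584.06609872 -279.18764442  117.09668512] 0.0035738267232893256
((283.0135192871094, 221.0), 20.603168487548828) [ 584.55351523 -280.80233071   50.        ]
0 [array([250.5, 240.5]), array([311.4, 240.5])]
7 [array([250.2, 229.4]), array([311.8, 229.4])]
```

View pics/w10.png

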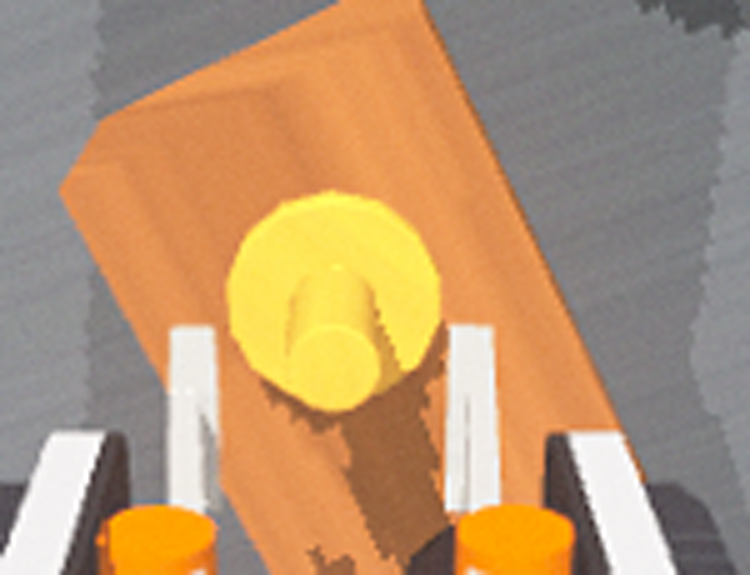

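Run:
```python
from meas import *
c=cam('wrist');o=get_obs();p=o['eef_pos'];R=o['tool_rot']
for uv,z in(((281.8,225),50),((281.8,235.6),74)):
    q=onz(c,*uv,z);print(q,(R.T@(q-p)).round(1))
go((583.7,-279,86),-21)
```

```text
[ 582.07032513 -279.02191625   50.        ] [-1.9  0.5 67. ]
[ 583.51806866 -279.56472283   74.        ] [-0.3  0.5 43. ]
shift m [-0.0004 -0.0001  0.031 ] rv [-0.     -0.001   0.0003] yaw now -20.99 pos [ 584.  -279.2  117. ] F [-0.59  0.2  -1.07] t 8.35
```

>>> play_rows --series '[{"x":-0.0005,"y":0,"z":0.008,"wx":0,"wy":0,"wz":0,"jaw":-0.07},{"x":-0.0005,"y":0,"z":0.018,"wx":0,"wy":0,"wz":0,"jaw":-0.07},{"x":-0.0005,"y":0,"z":0.026,"wx":0,"wy":0,"wz":0,"jaw":-0.07},{"x":-0.0005,"y":0,"z":0.03,"wx":0,"wy":0,"wz":0,"jaw":-0.07},{"x":-0.0005,"y":0,"z":0.031,"wx":0,"wy":0,"wz":0,"jaw":-0.07},{"x":-0.0005,"y":0,"z":0.031,"wx":0,"wy":0,"wz":0,"jaw":-0.07},{"x":-0.0005,"y":0,"z":0.031,"wx":0,"wy":0,"wz":0,"jaw":-0.07},{"x":-0.0005,"y":0,"z":0.031,"wx":0,"wy":0,"wz":0,"jaw":-0.07}]'

```text
t: 9.15
eef_pos: [583.4, -279.0, 85.7]
tool_rot: [[0.934, -0.358, 0.001], [-0.358, -0.934, -0.0], [0.001, 0.0, -1.0]]
wrist_force: [0.3, -0.4, -0.4]
gripper_width: 0.463
```

Run:
```python
from meas import *
c=cam('wrist');save(c,'w11',(215,165,365,280),5);b=cam('scene');save(b,'s11',(100,260,220,360),6)
go((583.7,-279,86),-21)
```

```text
shift m [ 0.0003 -0.0001 -0.0003] rv [ 0.     -0.0005  0.0003] yaw now -20.98 pos [ 583.4 -279.    85.7] F [-0.68 -0.2  -0.7 ] t 9.25
```

View pics/w11.png

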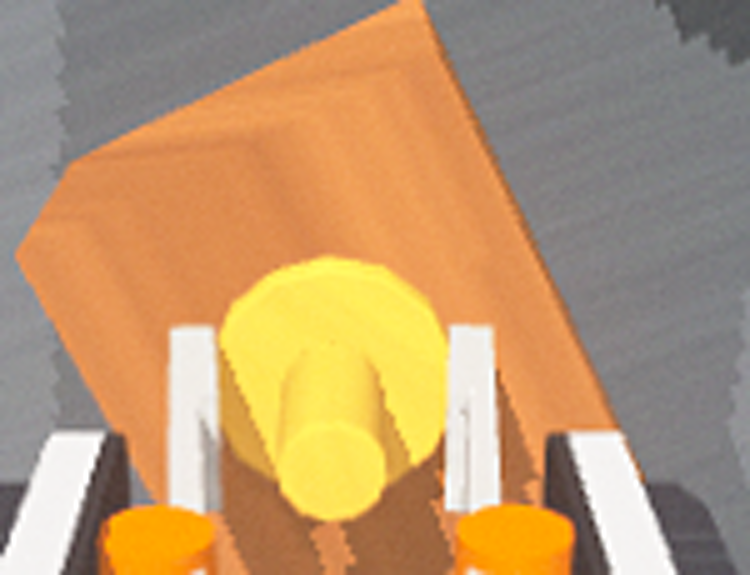

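View pics/s11.png

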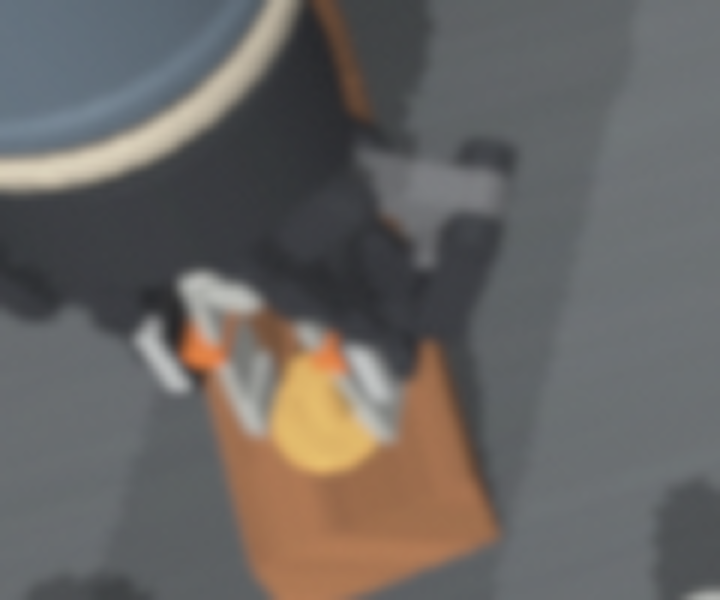

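>>> play_rows --series '[{"x":0,"y":0,"z":0,"wx":0,"wy":0,"wz":0,"jaw":-0.12},{"x":0,"y":0,"z":0,"wx":0,"wy":0,"wz":0,"jaw":-0.16},{"x":0,"y":0,"z":0,"wx":0,"wy":0,"wz":0,"jaw":-0.2},{"x":0,"y":0,"z":0,"wx":0,"wy":0,"wz":0,"jaw":-0.25},{"x":0,"y":0,"z":0,"wx":0,"wy":0,"wz":0,"jaw":-0.4},{"x":0,"y":0,"z":0,"wx":0,"wy":0,"wz":0,"jaw":-0.6},{"x":0,"y":0,"z":0,"wx":0,"wy":0,"wz":0,"jaw":-0.6},{"x":0,"y":0,"z":0,"wx":0,"wy":0,"wz":0,"jaw":-0.6}]' --squeeze 60

```text
t: 10.05
eef_pos: [583.4, -279.0, 85.6]
tool_rot: [[0.934, -0.358, 0.0], [-0.358, -0.934, -0.0], [0.0, 0.0, -1.0]]
wrist_force: [0.0, 0.7, 3.7]
gripper_width: 0.369
```

Run:
```python
from meas import *
c=cam('wrist');save(c,'w12',(215,165,365,280),5)
go((583.7,-279,86),-21);print(get_obs()['gripper_width']*85)
```

```text
shift m [ 0.0003 -0.0002 -0.0004] rv [ 0.0001 -0.0004  0.0002] yaw now -20.99 pos [ 583.3 -279.    85.6] F [-0.9   0.24  4.52] t 10.1
31.136835495825814
```

View pics/w12.png

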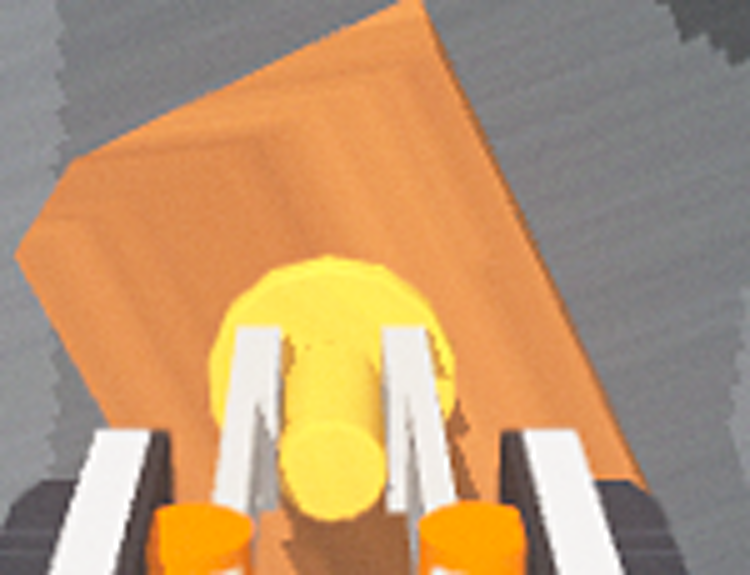

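>>> play_rows --series '[{"x":0,"y":0,"z":-0.003,"wx":0,"wy":0,"wz":0,"jaw":-0.6},{"x":0,"y":0,"z":-0.008,"wx":0,"wy":0,"wz":0,"jaw":-0.6},{"x":0,"y":0,"z":-0.016,"wx":0,"wy":0,"wz":0,"jaw":-0.6},{"x":0,"y":0,"z":-0.03,"wx":0,"wy":0,"wz":0,"jaw":-0.6},{"x":0,"y":0,"z":-0.048,"wx":0,"wy":0,"wz":0,"jaw":-0.6},{"x":0,"y":0,"z":-0.07,"wx":0,"wy":0,"wz":0,"jaw":-0.6},{"x":0,"y":0,"z":-0.09,"wx":0,"wy":0,"wz":0,"jaw":-0.6},{"x":0,"y":0,"z":-0.1,"wx":0,"wy":0,"wz":0,"jaw":-0.6}]'

```text
t: 10.9
eef_pos: [584.1, -279.3, 188.4]
tool_rot: [[0.934, -0.358, 0.003], [-0.358, -0.934, -0.001], [0.003, 0.0, -1.0]]
wrist_force: [-0.1, -0.6, -1.1]
gripper_width: 0.367
```

Run:
```python
from meas import *
c=cam('wrist');save(c,'w13',(215,165,365,280),5)
b=cam('scene');save(b,'s13',(80,200,240,320),5)
go((516,22,186),-21);print(get_obs()['gripper_width']*85)
```

```text
shift m [-0.1714 -0.2569  0.0009] rv [ 0.     -0.0033  0.0003] yaw now -20.98 pos [ 584.1 -279.2  187.5] F [-0.84 -0.2  -1.77] t 11.0
31.036017458395253
```

View pics/w13.png

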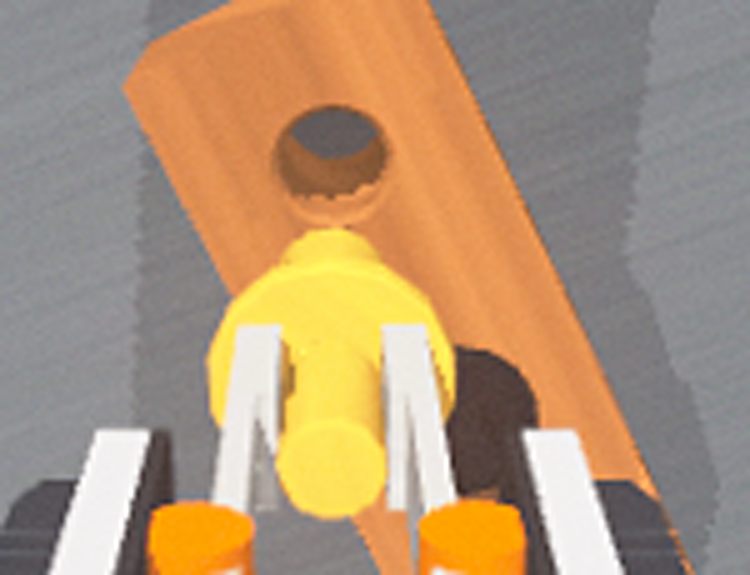

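View pics/s13.png

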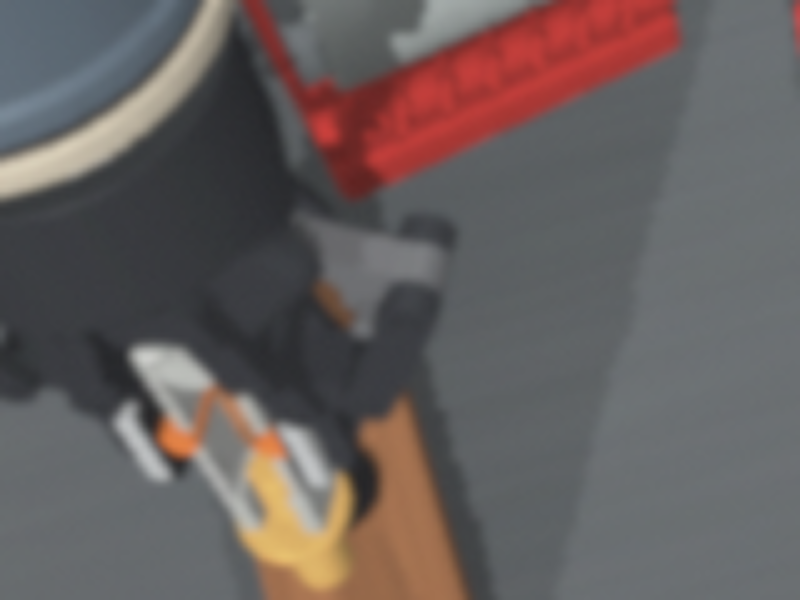

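>>> play_rows --series '[{"x":-0.01,"y":-0.014,"z":0,"wx":0,"wy":0,"wz":0,"jaw":-0.6},{"x":-0.03,"y":-0.044,"z":0,"wx":0,"wy":0,"wz":0,"jaw":-0.6},{"x":-0.054,"y":-0.08,"z":0,"wx":0,"wy":0,"wz":0,"jaw":-0.6},{"x":-0.08,"y":-0.119,"z":0,"wx":0,"wy":0,"wz":0,"jaw":-0.6},{"x":-0.106,"y":-0.158,"z":0,"wx":0,"wy":0,"wz":0,"jaw":-0.6},{"x":-0.13,"y":-0.196,"z":0,"wx":0,"wy":0,"wz":0,"jaw":-0.6},{"x":-0.154,"y":-0.231,"z":0,"wx":0,"wy":0,"wz":0,"jaw":-0.6},{"x":-0.168,"y":-0.251,"z":0,"wx":0,"wy":0,"wz":0,"jaw":-0.6}]'

```text
t: 11.8
eef_pos: [514.7, 19.4, 184.7]
tool_rot: [[0.935, -0.355, -0.002], [-0.355, -0.935, 0.001], [-0.002, -0.001, -1.0]]
wrist_force: [-0.2, -0.2, -2.1]
gripper_width: 0.369
```

Run:
```python
from meas import *
go((516,22,160),-21)
```

```text
shift m [ 0.0004 -0.0029  0.0247] rv [-0.0006  0.0019  0.0041] yaw now -20.77 pos [514.7  19.4 184.7] F [-0.22 -0.24 -2.11] t 11.8
```

>>> play_rows --series '[{"x":0,"y":-0.002,"z":0.005,"wx":0,"wy":0,"wz":0,"jaw":-0.6},{"x":0,"y":-0.002,"z":0.012,"wx":0,"wy":0,"wz":0,"jaw":-0.6},{"x":0,"y":-0.002,"z":0.02,"wx":0,"wy":0,"wz":0,"jaw":-0.6},{"x":0,"y":-0.002,"z":0.025,"wx":0,"wy":0,"wz":0,"jaw":-0.6},{"x":0,"y":-0.002,"z":0.025,"wx":0,"wy":0,"wz":0,"jaw":-0.6},{"x":0,"y":-0.002,"z":0.025,"wx":0,"wy":0,"wz":0,"jaw":-0.6},{"x":0,"y":-0.002,"z":0.025,"wx":0,"wy":0,"wz":0,"jaw":-0.6},{"x":0,"y":-0.002,"z":0.025,"wx":0,"wy":0,"wz":0,"jaw":-0.6}]'

```text
t: 12.6
eef_pos: [517.1, 17.3, 160.6]
tool_rot: [[0.934, -0.358, 0.001], [-0.358, -0.934, 0.0], [0.0, -0.0, -1.0]]
wrist_force: [0.1, -0.7, -1.3]
gripper_width: 0.364
```

Run:
```python
from meas import *
c=cam('wrist');save(c,'w14');save(c,'w15',(205,130,365,250),5)
b=cam('scene');save(b,'s15',(260,170,380,260),6)
a=cam('top');save(a,'t15',(215,110,315,185),6)
go((516,22,160),-21);print(proj(c,(516,22,60)),abs(get_obs()['dq']).max())
```

```text
shift m [-0.0026 -0.0039  0.0006] rv [-0.0002 -0.0003  0.0003] yaw now -20.98 pos [517.1  17.5 160.6] F [ 0.44 -0.22 -1.19] t 12.75
(np.float64(276.11017577166473), np.float64(211.69928074064592)) 0.002614995507827959
```

View pics/w15.png

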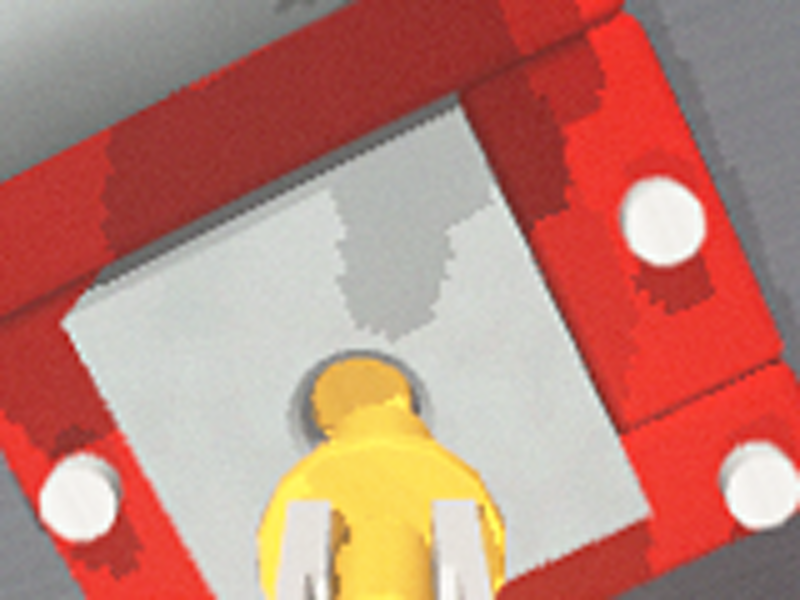

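View pics/s15.png

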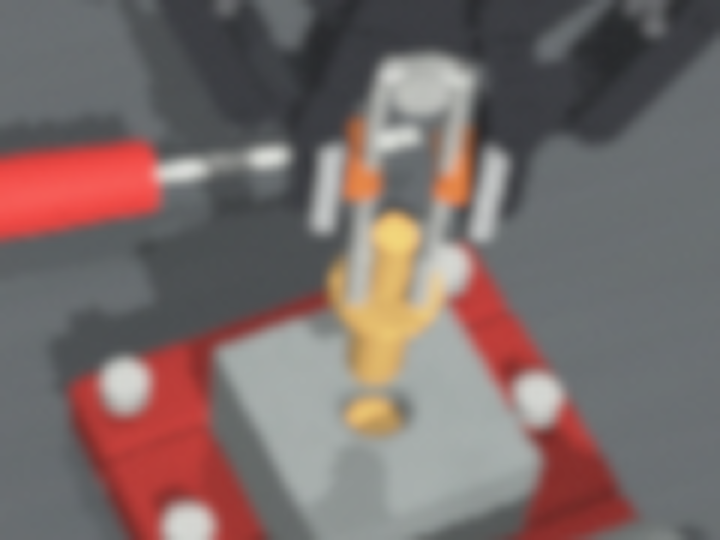

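View pics/t15.png

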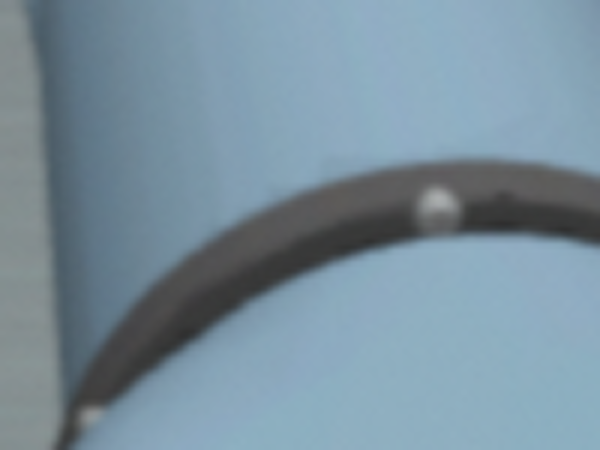

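Run:
```python
from meas import *
c=cam('wrist');o=get_obs();p=o['eef_pos'];R=o['tool_rot']
for uv in((277.2,213.4),(276.2,213.7)):
    q=onz(c,*uv,60);print('bore',q,(R.T@(q-p)).round(1))
# plunger in hand: stem top, using this image
q=onz(c,281.4,259,p[2]-11.6);print('stemtop',(R.T@(q-p)).round(1))
for dx in(-2,-1,0,1):
  print(dx,'collar front',np.round(proj(c,p+R@np.array([dx+15,0,35.6])),1),'foot front',np.round(proj(c,p+R@np.array([dx+7,0,76.6])),1))
  print('foot L,R',[np.round(proj(c,p+R@np.array([dx,s*8,70.])),1) for s in(-1,1)])
```

```text
bore [514.28407496  21.83812002  60.        ] [ -4.1  -3.  100.5]
bore [514.33526892  22.66307845  60.        ] [ -4.4  -3.8 100.5]
stemtop [-1.3  0.3 11.6]
-2 collar front [280.8 218.8] foot front [281.  211.2]
foot L,R [array([269.5, 223.6]), array([292.5, 223.6])]
-1 collar front [280.8 217.2] foot front [281.  209.9]
foot L,R [array([269.4, 222.3]), array([292.5, 222.3])]
0 collar front [280.8 215.5] foot front [281.  208.5]
foot L,R [array([269.4, 220.9]), array([292.5, 220.9])]
1 collar front [280.8 213.9] foot front [281.  207.2]
foot L,R [array([269.4, 219.6]), array([292.5, 219.6])]
```

>>> play_rows --series '[{"x":-0.0015,"y":-0.002,"z":0.002,"wx":0,"wy":0,"wz":0,"jaw":-0.6},{"x":-0.003,"y":-0.0036,"z":0.007,"wx":0,"wy":0,"wz":0,"jaw":-0.6},{"x":-0.003,"y":-0.0036,"z":0.013,"wx":0,"wy":0,"wz":0,"jaw":-0.6},{"x":-0.003,"y":-0.0036,"z":0.018,"wx":0,"wy":0,"wz":0,"jaw":-0.6},{"x":-0.003,"y":-0.0036,"z":0.02,"wx":0,"wy":0,"wz":0,"jaw":-0.6},{"x":-0.003,"y":-0.0036,"z":0.02,"wx":0,"wy":0,"wz":0,"jaw":-0.6},{"x":-0.003,"y":-0.0036,"z":0.02,"wx":0,"wy":0,"wz":0,"jaw":-0.6},{"x":-0.003,"y":-0.0036,"z":0.02,"wx":0,"wy":0,"wz":0,"jaw":-0.6}]'

```text
t: 13.6
eef_pos: [515.6, 21.9, 140.5]
tool_rot: [[0.934, -0.358, 0.0], [-0.358, -0.934, 0.0], [0.0, -0.0, -1.0]]
wrist_force: [-0.3, -0.4, -1.6]
gripper_width: 0.368
```

Run:
```python
from meas import *
c=cam('wrist');save(c,'w16',(205,130,365,250),5)
b=cam('scene');save(b,'s16',(290,190,360,250),10)
go((514.3,22,140),-21);o=get_obs();p=o['eef_pos'];R=o['tool_rot'];print(abs(o['dq']).max())
```

```text
shift m [-0.0012  0.0004  0.0006] rv [-0.0002 -0.0004  0.0002] yaw now -20.99 pos [515.6  21.9 140.6] F [ 0.78  0.81 -1.24] t 13.7
0.002301638672845626
```

View pics/w16.png

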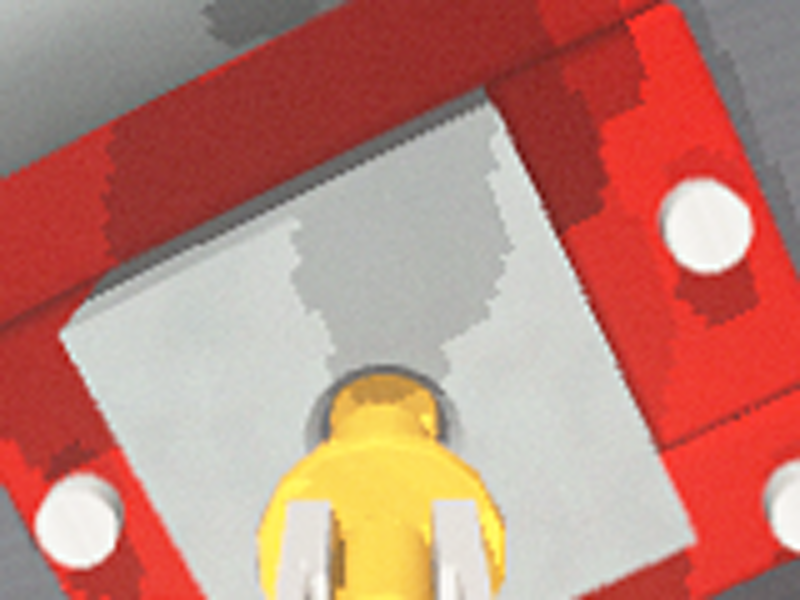

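View pics/s16.png

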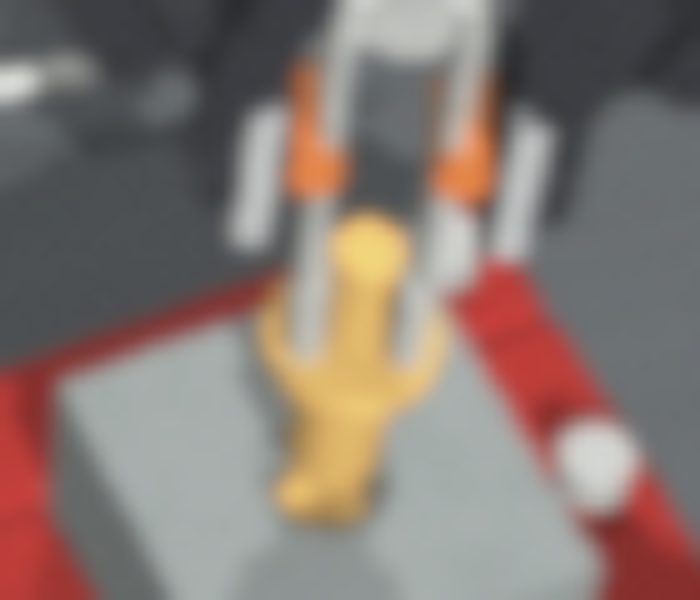

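Run:
```python
from meas import *
c=cam('wrist');b=cam('scene');o=get_obs();p=o['eef_pos'];R=o['tool_rot']
q=onz(c,281.5,218.2,60);print('bore tool',(R.T@(q-p)).round(1))
cr=lambda P:((np.array(proj(b,P))-[290,190])*10).round(0)
q=onz(b,321.6,238.4,60);print(q,cr(q),cr(q+[0,0,4]))
for off in((-1.3,.2),): 
  for zz in(-11.6,-35.6,-40.6,-76.6):
    f=p+R@np.array([off[0],off[1],-zz]);print('plunger at',zz,cr(f))
print('jac 1mm tool x,y',cr(q+R[:,0]*5)-cr(q),cr(q+R[:,1]*5)-cr(q))
```

```text
bore tool [-1.5  0.3 80.5]
[518.19868727  18.99141214  60.        ] [316. 484.] [318. 472.]
plunger at -11.6 [366. 233.]
plunger at -35.6 [351. 316.]
plunger at -40.6 [348. 333.]
plunger at -76.6 [327. 448.]
jac 1mm tool x,y [ 0. 25.] [-29.  -1.]
```

Run:
```python
from meas import *
c=cam('wrist');b=cam('scene')
def z(c,box):
    im=c['color'][box[1]:box[3],box[0]:box[2],::-1];return cv2.resize(im,(390,390),interpolation=cv2.INTER_LANCZOS4)
cv2.imwrite('pics/z17.png',np.hstack([z(c,(260,195,303,238)),z(b,(305,220,344,259))]))
R=get_obs()['tool_rot'];p=get_obs()['eef_pos']
for zz in(76.6,75,70): print([np.round((np.array(proj(c,p+R@np.array([-1.3+dx,.2+dy,zz])))-[260,195])*390/43) for dx,dy in((0,0),(8,0),(0,8),(0,-8))])
```

```text
[array([194., 224.]), array([194., 127.]), array([295., 224.]), array([ 92., 224.])]
[array([194., 230.]), array([194., 133.]), array([296., 230.]), array([ 91., 230.])]
[array([194., 251.]), array([194., 152.]), array([298., 251.]), array([ 89., 251.])]
```

View pics/z17.png

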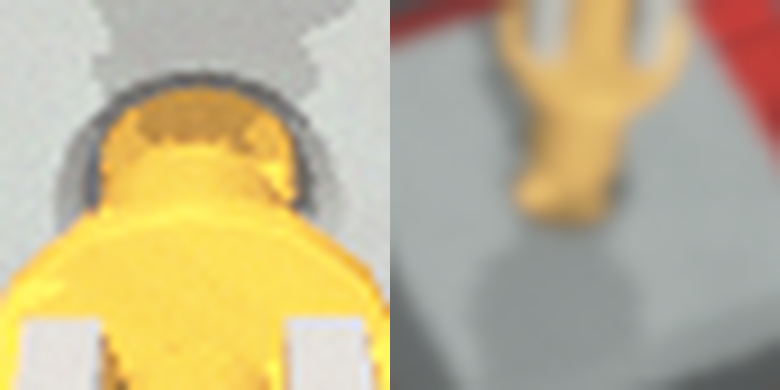

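>>> play_rows --series '[{"x":0.001,"y":0.0008,"z":0.0,"wx":0,"wy":0,"wz":0,"jaw":-0.6},{"x":0.001,"y":0.0008,"z":0.001,"wx":0,"wy":0,"wz":0,"jaw":-0.6},{"x":0.001,"y":0.0008,"z":0.002,"wx":0,"wy":0,"wz":0,"jaw":-0.6},{"x":0.001,"y":0.0008,"z":0.003,"wx":0,"wy":0,"wz":0,"jaw":-0.6},{"x":0.001,"y":0.0008,"z":0.0045,"wx":0,"wy":0,"wz":0,"jaw":-0.6},{"x":0.001,"y":0.0008,"z":0.006,"wx":0,"wy":0,"wz":0,"jaw":-0.6},{"x":0.001,"y":0.0008,"z":0.0075,"wx":0,"wy":0,"wz":0,"jaw":-0.6},{"x":0.001,"y":0.0008,"z":0.0075,"wx":0,"wy":0,"wz":0,"jaw":-0.6}]'

```text
t: 14.7
eef_pos: [515.9, 20.8, 132.6]
tool_rot: [[0.934, -0.358, -0.0], [-0.358, -0.934, -0.0], [-0.0, 0.0, -1.0]]
wrist_force: [-0.4, -0.0, -1.1]
gripper_width: 0.368
```

```bash
cat > z.py <<'E'
from meas import *
import sys
c=cam('wrist');b=cam('scene')
def z(c,box):
    im=c['color'][box[1]:box[3],box[0]:box[2],::-1];return cv2.resize(im,(390,390),interpolation=cv2.INTER_LANCZOS4)
cv2.imwrite('pics/%s.png'%sys.argv[1],np.hstack([z(c,(260,195,303,238)),z(b,(305,220,344,259))]))
F=np.mean([get_obs()['wrist_force'] for _ in range(20)],0).round(2);print(F,get_obs()['eef_pos'].round(2),get_obs()['gripper_width']*85,get_obs()['t'],get_obs()['ft_torque'].round(3))
E
python3 z.py z18
```

```text
[ 0.76  0.07 -1.62] [516.06  20.78 132.81] 31.580906152254908 14.8 [ 0.032 -0.007 -0.038]
```

View pics/z18.png

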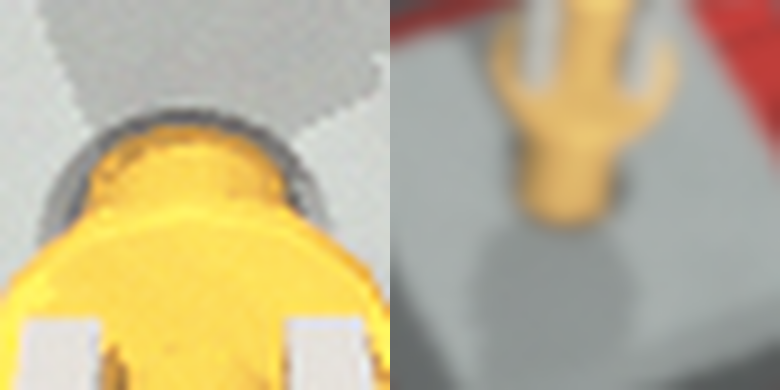

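>>> play_rows --series '[{"x":0,"y":0,"z":0.001,"wx":0,"wy":0,"wz":0,"jaw":-0.6},{"x":0,"y":0,"z":0.002,"wx":0,"wy":0,"wz":0,"jaw":-0.6},{"x":0,"y":0,"z":0.003,"wx":0,"wy":0,"wz":0,"jaw":-0.6},{"x":0,"y":0,"z":0.004,"wx":0,"wy":0,"wz":0,"jaw":-0.6},{"x":0,"y":0,"z":0.005,"wx":0,"wy":0,"wz":0,"jaw":-0.6},{"x":0,"y":0,"z":0.006,"wx":0,"wy":0,"wz":0,"jaw":-0.6},{"x":0,"y":0,"z":0.007,"wx":0,"wy":0,"wz":0,"jaw":-0.6},{"x":0,"y":0,"z":0.008,"wx":0,"wy":0,"wz":0,"jaw":-0.6}]'

```text
t: 15.6
eef_pos: [516.2, 20.8, 125.0]
tool_rot: [[0.934, -0.358, 0.0], [-0.358, -0.934, 0.0], [0.0, -0.0, -1.0]]
wrist_force: [-0.2, -0.8, 2.4]
gripper_width: 0.366
```

```bash
python3 z.py z19
```

```text
[-0.23  0.34  0.85] [516.11  20.85 124.82] 31.067960935324145 15.7 [-0.043  0.039 -0.017]
```

View pics/z19.png

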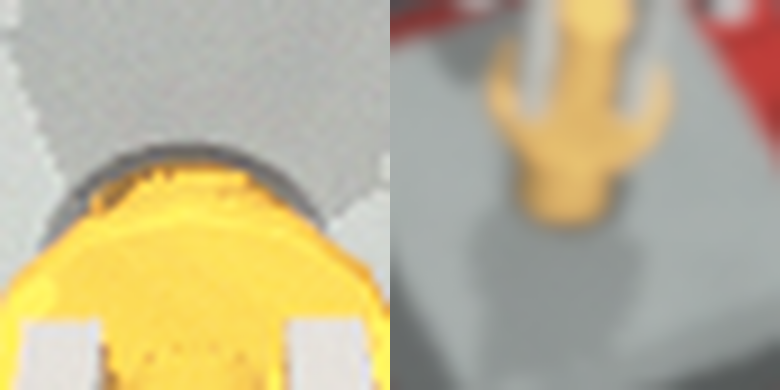

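>>> play_rows --series '[{"x":0,"y":0,"z":0.0005,"wx":0,"wy":0,"wz":0,"jaw":-0.6},{"x":0,"y":0,"z":0.001,"wx":0,"wy":0,"wz":0,"jaw":-0.6},{"x":0,"y":0,"z":0.0015,"wx":0,"wy":0,"wz":0,"jaw":-0.6},{"x":0,"y":0,"z":0.002,"wx":0,"wy":0,"wz":0,"jaw":-0.6},{"x":0,"y":0,"z":0.0025,"wx":0,"wy":0,"wz":0,"jaw":-0.6},{"x":0,"y":0,"z":0.003,"wx":0,"wy":0,"wz":0,"jaw":-0.6},{"x":0,"y":0,"z":0.0035,"wx":0,"wy":0,"wz":0,"jaw":-0.6},{"x":0,"y":0,"z":0.004,"wx":0,"wy":0,"wz":0,"jaw":-0.6}]'

```text
t: 16.5
eef_pos: [516.1, 20.8, 120.8]
tool_rot: [[0.934, -0.358, 0.0], [-0.358, -0.934, 0.0], [0.0, -0.0, -1.0]]
wrist_force: [-0.4, -0.2, 2.4]
gripper_width: 0.365
```

```bash
python3 z.py z20
```

```text
[-0.36  0.42  1.26] [516.05  20.87 120.79] 31.54424267889399 16.6 [-0.088 -0.016 -0.036]
```

View pics/z20.png

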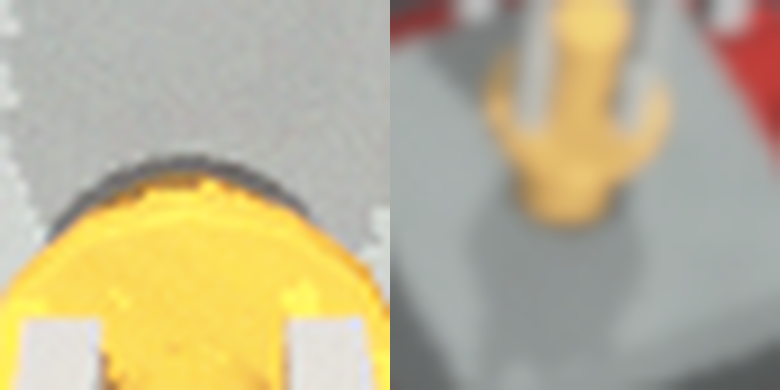

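>>> play_rows --series '[{"x":0,"y":0,"z":0.0001,"wx":0,"wy":0,"wz":0,"jaw":-0.6},{"x":0,"y":0,"z":0.0002,"wx":0,"wy":0,"wz":0,"jaw":-0.6},{"x":0,"y":0,"z":0.0003,"wx":0,"wy":0,"wz":0,"jaw":-0.6},{"x":0,"y":0,"z":0.0004,"wx":0,"wy":0,"wz":0,"jaw":-0.6},{"x":0,"y":0,"z":0.0005,"wx":0,"wy":0,"wz":0,"jaw":-0.6},{"x":0,"y":0,"z":0.0006,"wx":0,"wy":0,"wz":0,"jaw":-0.6},{"x":0,"y":0,"z":0.0007,"wx":0,"wy":0,"wz":0,"jaw":-0.6},{"x":0,"y":0,"z":0.0008,"wx":0,"wy":0,"wz":0,"jaw":-0.6}]'

```text
t: 17.4
eef_pos: [516.1, 20.8, 120.0]
tool_rot: [[0.934, -0.358, -0.0], [-0.358, -0.934, 0.0], [-0.0, -0.0, -1.0]]
wrist_force: [-0.2, 0.2, 1.2]
gripper_width: 0.369
```

```bash
cat > f.py <<'E'
from h import *
o=get_obs();print(o['wrist_force'].round(2),o['eef_pos'].round(2),o['ft_torque'].round(3),o['joint_torque'].round(3),o['t'])
E
python3 f.py
```

```text
[-0.22  0.23  1.21] [516.05  20.81 120.05] [-0.072  0.053 -0.012] [-9.8000e-02 -5.9538e+01 -4.8000e-02 -1.9320e+01 -4.1000e-02 -3.6000e-02
  0.0000e+00] 17.4
```

>>> play_rows --series '[{"x":0,"y":0,"z":0.0001,"wx":0,"wy":0,"wz":0,"jaw":-0.6},{"x":0,"y":0,"z":0.0002,"wx":0,"wy":0,"wz":0,"jaw":-0.6},{"x":0,"y":0,"z":0.0003,"wx":0,"wy":0,"wz":0,"jaw":-0.6},{"x":0,"y":0,"z":0.0004,"wx":0,"wy":0,"wz":0,"jaw":-0.6},{"x":0,"y":0,"z":0.0005,"wx":0,"wy":0,"wz":0,"jaw":-0.6},{"x":0,"y":0,"z":0.0006,"wx":0,"wy":0,"wz":0,"jaw":-0.6},{"x":0,"y":0,"z":0.0007,"wx":0,"wy":0,"wz":0,"jaw":-0.6},{"x":0,"y":0,"z":0.0008,"wx":0,"wy":0,"wz":0,"jaw":-0.6}]'

```text
t: 18.2
eef_pos: [516.1, 20.8, 119.3]
tool_rot: [[0.934, -0.358, 0.0], [-0.358, -0.934, 0.0], [0.0, -0.0, -1.0]]
wrist_force: [0.8, 0.7, 2.5]
gripper_width: 0.365
```

>>> play_rows --series '[{"x":0,"y":0,"z":0.0001,"wx":0,"wy":0,"wz":0,"jaw":-0.6},{"x":0,"y":0,"z":0.0002,"wx":0,"wy":0,"wz":0,"jaw":-0.6},{"x":0,"y":0,"z":0.0003,"wx":0,"wy":0,"wz":0,"jaw":-0.6},{"x":0,"y":0,"z":0.0004,"wx":0,"wy":0,"wz":0,"jaw":-0.6},{"x":0,"y":0,"z":0.0005,"wx":0,"wy":0,"wz":0,"jaw":-0.6},{"x":0,"y":0,"z":0.0006,"wx":0,"wy":0,"wz":0,"jaw":-0.6},{"x":0,"y":0,"z":0.0006,"wx":0,"wy":0,"wz":0,"jaw":-0.6},{"x":0,"y":0,"z":0.0006,"wx":0,"wy":0,"wz":0,"jaw":-0.6}]'

```text
t: 19.0
eef_pos: [516.1, 20.8, 118.6]
tool_rot: [[0.934, -0.358, -0.0], [-0.358, -0.934, 0.0], [-0.0, -0.0, -1.0]]
wrist_force: [0.7, 0.5, 2.0]
gripper_width: 0.366
```

>>> play_rows --series '[{"x":0,"y":0,"z":0.0001,"wx":0,"wy":0,"wz":0,"jaw":-0.6},{"x":0,"y":0,"z":0.0002,"wx":0,"wy":0,"wz":0,"jaw":-0.6},{"x":0,"y":0,"z":0.0003,"wx":0,"wy":0,"wz":0,"jaw":-0.6},{"x":0,"y":0,"z":0.0004,"wx":0,"wy":0,"wz":0,"jaw":-0.6},{"x":0,"y":0,"z":0.0005,"wx":0,"wy":0,"wz":0,"jaw":-0.6},{"x":0,"y":0,"z":0.0006,"wx":0,"wy":0,"wz":0,"jaw":-0.6},{"x":0,"y":0,"z":0.0007,"wx":0,"wy":0,"wz":0,"jaw":-0.6},{"x":0,"y":0,"z":0.0008,"wx":0,"wy":0,"wz":0,"jaw":-0.6}]'

```text
t: 19.8
eef_pos: [516.1, 20.8, 117.9]
tool_rot: [[0.934, -0.358, 0.0], [-0.358, -0.934, 0.0], [0.0, -0.0, -1.0]]
wrist_force: [-0.1, -0.3, 2.5]
gripper_width: 0.366
```

>>> play_rows --series '[{"x":0,"y":0,"z":0.0001,"wx":0,"wy":0,"wz":0,"jaw":-0.6},{"x":0,"y":0,"z":0.0002,"wx":0,"wy":0,"wz":0,"jaw":-0.6},{"x":0,"y":0,"z":0.0003,"wx":0,"wy":0,"wz":0,"jaw":-0.6},{"x":0,"y":0,"z":0.0004,"wx":0,"wy":0,"wz":0,"jaw":-0.6},{"x":0,"y":0,"z":0.0005,"wx":0,"wy":0,"wz":0,"jaw":-0.6},{"x":0,"y":0,"z":0.0006,"wx":0,"wy":0,"wz":0,"jaw":-0.6},{"x":0,"y":0,"z":0.0007,"wx":0,"wy":0,"wz":0,"jaw":-0.6},{"x":0,"y":0,"z":0.0008,"wx":0,"wy":0,"wz":0,"jaw":-0.6}]'

```text
t: 20.6
eef_pos: [516.1, 20.8, 117.1]
tool_rot: [[0.934, -0.358, 0.0], [-0.358, -0.934, 0.0], [0.0, -0.0, -1.0]]
wrist_force: [0.0, 0.0, 2.6]
gripper_width: 0.364
```

>>> play_rows --series '[{"x":0,"y":0,"z":0.0001,"wx":0,"wy":0,"wz":0,"jaw":-0.6},{"x":0,"y":0,"z":0.0002,"wx":0,"wy":0,"wz":0,"jaw":-0.6},{"x":0,"y":0,"z":0.0003,"wx":0,"wy":0,"wz":0,"jaw":-0.6},{"x":0,"y":0,"z":0.0004,"wx":0,"wy":0,"wz":0,"jaw":-0.6},{"x":0,"y":0,"z":0.0005,"wx":0,"wy":0,"wz":0,"jaw":-0.6},{"x":0,"y":0,"z":0.0006,"wx":0,"wy":0,"wz":0,"jaw":-0.6},{"x":0,"y":0,"z":0.0007,"wx":0,"wy":0,"wz":0,"jaw":-0.6},{"x":0,"y":0,"z":0.0008,"wx":0,"wy":0,"wz":0,"jaw":-0.6}]'

```text
t: 21.4
eef_pos: [516.1, 20.8, 116.2]
tool_rot: [[0.934, -0.358, -0.0], [-0.358, -0.934, 0.0], [-0.0, -0.0, -1.0]]
wrist_force: [0.2, -0.9, 1.6]
gripper_width: 0.366
```

>>> play_rows --series '[{"x":0,"y":0,"z":0.0001,"wx":0,"wy":0,"wz":0,"jaw":-0.6},{"x":0,"y":0,"z":0.0002,"wx":0,"wy":0,"wz":0,"jaw":-0.6},{"x":0,"y":0,"z":0.0003,"wx":0,"wy":0,"wz":0,"jaw":-0.6},{"x":0,"y":0,"z":0.0004,"wx":0,"wy":0,"wz":0,"jaw":-0.6},{"x":0,"y":0,"z":0.0005,"wx":0,"wy":0,"wz":0,"jaw":-0.6},{"x":0,"y":0,"z":0.0006,"wx":0,"wy":0,"wz":0,"jaw":-0.6},{"x":0,"y":0,"z":0.0007,"wx":0,"wy":0,"wz":0,"jaw":-0.6},{"x":0,"y":0,"z":0.0008,"wx":0,"wy":0,"wz":0,"jaw":-0.6}]'

```text
t: 22.2
eef_pos: [516.4, 20.7, 115.8]
tool_rot: [[0.934, -0.358, 0.001], [-0.358, -0.934, -0.0], [0.001, -0.0, -1.0]]
wrist_force: [0.7, -0.9, 6.8]
gripper_width: 0.367
```

```bash
python3 z.py z21
```

```text
[ 0.38 -0.55  7.17] [516.39  20.72 115.79] 31.249221937284574 22.3 [-0.159  0.098  0.015]
```

View pics/z21.png

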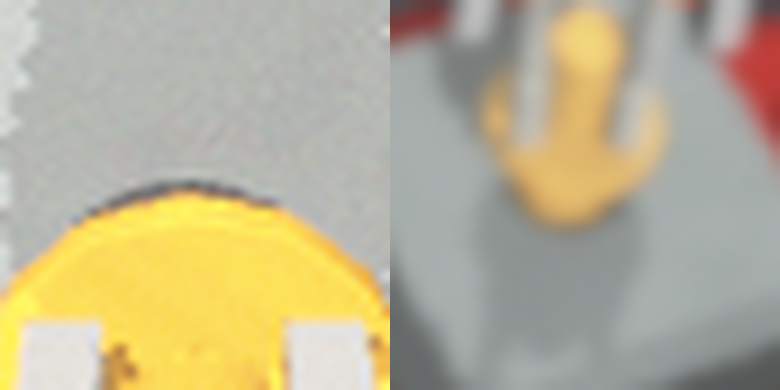

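>>> play_rows --series '[{"x":0,"y":0,"z":5e-05,"wx":0,"wy":0,"wz":0,"jaw":-0.6},{"x":0,"y":0,"z":0.0001,"wx":0,"wy":0,"wz":0,"jaw":-0.6},{"x":0,"y":0,"z":0.00015,"wx":0,"wy":0,"wz":0,"jaw":-0.6},{"x":0,"y":0,"z":0.00015,"wx":0,"wy":0,"wz":0,"jaw":-0.6},{"x":0,"y":0,"z":0.00015,"wx":0,"wy":0,"wz":0,"jaw":-0.6},{"x":0,"y":0,"z":0.00015,"wx":0,"wy":0,"wz":0,"jaw":-0.6},{"x":0,"y":0,"z":0.00015,"wx":0,"wy":0,"wz":0,"jaw":-0.6},{"x":0,"y":0,"z":0.00015,"wx":0,"wy":0,"wz":0,"jaw":-0.6}]'

```text
t: 23.1
eef_pos: [516.5, 20.7, 115.8]
tool_rot: [[0.934, -0.358, 0.001], [-0.358, -0.934, -0.0], [0.001, -0.0, -1.0]]
wrist_force: [-0.5, -0.2, 7.5]
gripper_width: 0.369
```

```bash
python3 f.py; python3 z.py z22
```

```text
[-0.46 -0.19  7.49] [516.51  20.73 115.8 ] [-0.114  0.088  0.016] [-3.1000e-01 -5.6840e+01 -2.3000e-01 -1.7977e+01 -1.2800e-01 -2.4100e-01
 -1.0000e-03] 23.1
[-0.06 -0.63  8.5 ] [516.5   20.75 115.79] 31.238778284242173 23.2 [-0.193  0.131 -0.043]
```

>>> play_rows --series '[{"x":0,"y":0,"z":5e-05,"wx":0,"wy":0,"wz":0,"jaw":-0.6},{"x":0,"y":0,"z":0.0001,"wx":0,"wy":0,"wz":0,"jaw":-0.6},{"x":0,"y":0,"z":0.0001,"wx":0,"wy":0,"wz":0,"jaw":-0.6},{"x":0,"y":0,"z":0.0001,"wx":0,"wy":0,"wz":0,"jaw":-0.6},{"x":0,"y":0,"z":0.0001,"wx":0,"wy":0,"wz":0,"jaw":-0.6},{"x":0,"y":0,"z":0.0001,"wx":0,"wy":0,"wz":0,"jaw":-0.6},{"x":0,"y":0,"z":0.0001,"wx":0,"wy":0,"wz":0,"jaw":-0.6},{"x":0,"y":0,"z":0.0001,"wx":0,"wy":0,"wz":0,"jaw":-0.6}]'

```text
t: 24.0
eef_pos: [516.6, 20.7, 115.8]
tool_rot: [[0.934, -0.358, 0.001], [-0.358, -0.934, -0.0], [0.001, -0.0, -1.0]]
wrist_force: [0.1, -0.5, 8.4]
gripper_width: 0.367
```

```bash
python3 f.py; python3 z.py z23
```

```text
[ 0.14 -0.48  8.43] [516.57  20.74 115.76] [-0.221  0.203  0.001] [-3.3800e-01 -5.6433e+01 -2.5700e-01 -1.7826e+01 -1.4100e-01 -2.7100e-01
 -1.0000e-03] 24.0
[-0.32 -0.8   9.03] [516.58  20.73 115.77] 30.99876325864322 24.1 [-0.199  0.133 -0.045]
```

>>> play_rows --series '[{"x":0,"y":0,"z":-0.0003,"wx":0,"wy":0,"wz":0,"jaw":-0.6},{"x":0,"y":0,"z":-0.0006,"wx":0,"wy":0,"wz":0,"jaw":-0.3},{"x":0,"y":0,"z":-0.0006,"wx":0,"wy":0,"wz":0,"jaw":-0.25},{"x":0,"y":0,"z":-0.0006,"wx":0,"wy":0,"wz":0,"jaw":-0.2},{"x":0,"y":0,"z":-0.0006,"wx":0,"wy":0,"wz":0,"jaw":-0.16},{"x":0,"y":0,"z":-0.0006,"wx":0,"wy":0,"wz":0,"jaw":-0.12},{"x":0,"y":0,"z":-0.0006,"wx":0,"wy":0,"wz":0,"jaw":-0.09},{"x":0,"y":0,"z":-0.0006,"wx":0,"wy":0,"wz":0,"jaw":-0.08}]'

```text
t: 24.9
eef_pos: [516.0, 20.8, 115.7]
tool_rot: [[0.934, -0.358, -0.0], [-0.358, -0.934, 0.0], [-0.0, 0.0, -1.0]]
wrist_force: [-0.3, -0.2, -1.2]
gripper_width: 0.464
```

```bash
python3 f.py
python3 - <<'E'
from h import *
c=cam('wrist');save(c,'w24',(205,130,365,250),5);print(get_obs()['gripper_width']*85)
E
```

```text
[-0.29 -0.2  -1.23] [516.03  20.81 115.73] [-0.001  0.013 -0.005] [-3.0000e-03 -6.1228e+01  6.3000e-02 -1.9696e+01  1.0000e-02  4.0000e-03
 -0.0000e+00] 24.9
39.123102984169456
```

View pics/w24.png

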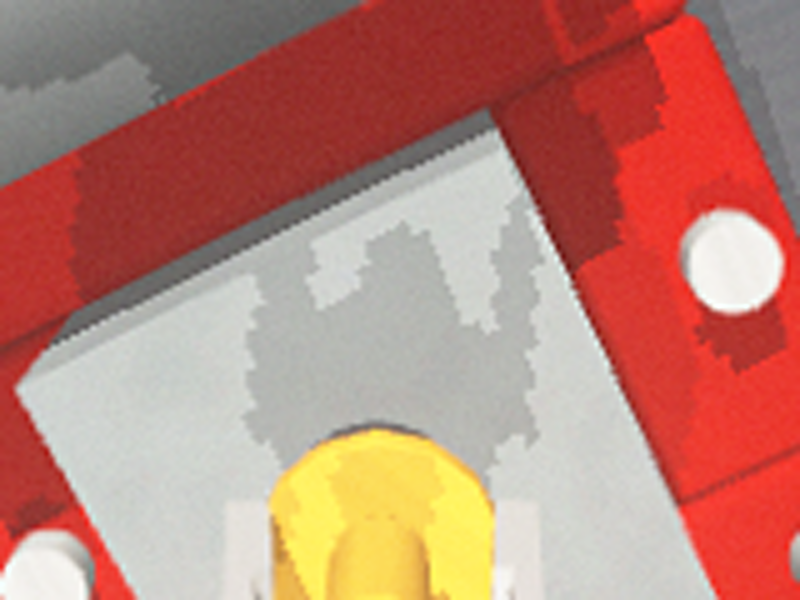

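Plunger released, free inside the open jaws. Rising straight up.

>>> play_rows --series '[{"x":0,"y":0,"z":-0.002,"wx":0,"wy":0,"wz":0,"jaw":-0.08},{"x":0,"y":0,"z":-0.006,"wx":0,"wy":0,"wz":0,"jaw":-0.08},{"x":0,"y":0,"z":-0.012,"wx":0,"wy":0,"wz":0,"jaw":-0.08},{"x":0,"y":0,"z":-0.022,"wx":0,"wy":0,"wz":0,"jaw":-0.08},{"x":0,"y":0,"z":-0.036,"wx":0,"wy":0,"wz":0,"jaw":-0.08},{"x":0,"y":0,"z":-0.052,"wx":0,"wy":0,"wz":0,"jaw":-0.08},{"x":0,"y":0,"z":-0.065,"wx":0,"wy":0,"wz":0,"jaw":-0.08},{"x":0,"y":0,"z":-0.07,"wx":0,"wy":0,"wz":0,"jaw":-0.08}]'

```text
t: 25.75
eef_pos: [516.8, 20.9, 187.8]
tool_rot: [[0.934, -0.358, 0.003], [-0.358, -0.934, 0.0], [0.002, -0.001, -1.0]]
wrist_force: [0.1, 0.3, -1.0]
gripper_width: 0.455
```

Run:
```python
from h import *
c=cam('wrist');save(c,'w25',(180,100,400,265),3.5);b=cam('scene');save(b,'s25',(260,150,380,260),5);go((515,257.3,180),-21);print(get_obs()['gripper_width']*85)
```

```text
shift m [-0.0861 -0.2202  0.0069] rv [-0.0008 -0.0017  0.0002] yaw now -20.99 pos [516.5  20.8 186.8] F [-0.04 -0.15 -0.27] t 25.85
39.00559796060027
```

View pics/w25.png

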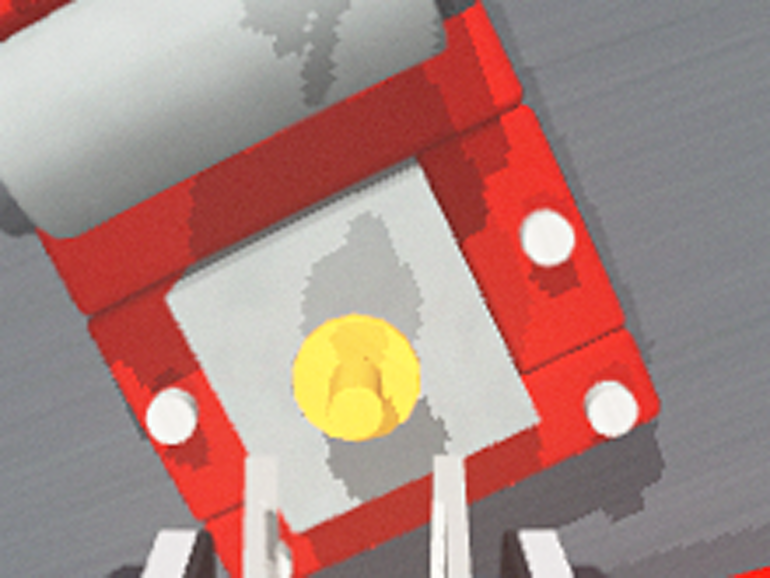

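View pics/s25.png

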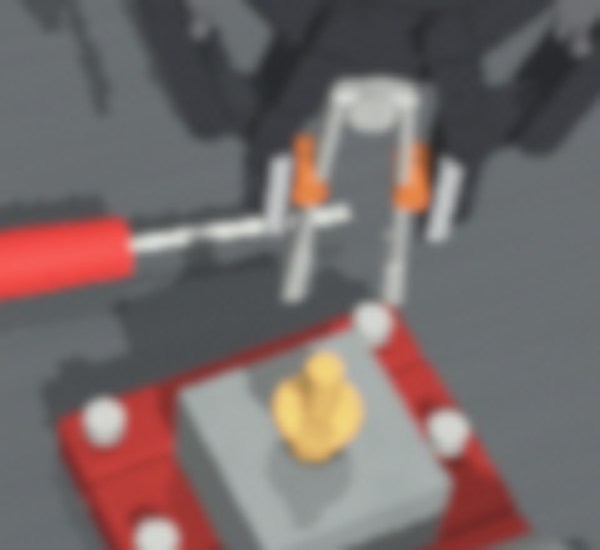

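>>> play_rows --series '[{"x":-0.006,"y":-0.014,"z":0,"wx":0,"wy":0,"wz":0,"jaw":-0.08},{"x":-0.018,"y":-0.046,"z":0,"wx":0,"wy":0,"wz":0,"jaw":-0.08},{"x":-0.034,"y":-0.086,"z":0,"wx":0,"wy":0,"wz":0,"jaw":-0.08},{"x":-0.05,"y":-0.128,"z":0,"wx":0,"wy":0,"wz":0,"jaw":-0.08},{"x":-0.066,"y":-0.168,"z":0,"wx":0,"wy":0,"wz":0,"jaw":-0.08},{"x":-0.078,"y":-0.2,"z":0,"wx":0,"wy":0,"wz":0,"jaw":-0.08},{"x":-0.085,"y":-0.216,"z":0,"wx":0,"wy":0,"wz":0,"jaw":-0.08},{"x":-0.086,"y":-0.22,"z":0,"wx":0,"wy":0,"wz":0,"jaw":-0.08}]'

```text
t: 26.65
eef_pos: [513.7, 259.1, 185.1]
tool_rot: [[0.935, -0.355, -0.001], [-0.355, -0.935, 0.0], [-0.001, 0.0, -1.0]]
wrist_force: [-0.4, -0.5, -0.7]
gripper_width: 0.456
```

Run:
```python
from h import *
go((515,257.3,95),-21);print(get_obs()['gripper_width']*85)
```

```text
shift m [0.002  0.0012 0.0901] rv [0.0002 0.0012 0.0035] yaw now -20.8 pos [513.7 259.1 185.1] F [-0.44 -0.45 -0.66] t 26.65
38.78227317527403
```

>>> play_rows --series '[{"x":0,"y":0,"z":0.01,"wx":0,"wy":0,"wz":0,"jaw":-0.08},{"x":0,"y":0,"z":0.03,"wx":0,"wy":0,"wz":0,"jaw":-0.08},{"x":0,"y":0,"z":0.055,"wx":0,"wy":0,"wz":0,"jaw":-0.08},{"x":0,"y":0,"z":0.075,"wx":0,"wy":0,"wz":0,"jaw":-0.08},{"x":0,"y":0,"z":0.087,"wx":0,"wy":0,"wz":0,"jaw":-0.08},{"x":0,"y":0,"z":0.09,"wx":0,"wy":0,"wz":0,"jaw":-0.08},{"x":0,"y":0,"z":0.09,"wx":0,"wy":0,"wz":0,"jaw":-0.08},{"x":0,"y":0,"z":0.09,"wx":0,"wy":0,"wz":0,"jaw":-0.08}]'

```text
t: 27.45
eef_pos: [515.2, 256.8, 96.6]
tool_rot: [[0.933, -0.359, 0.001], [-0.359, -0.933, 0.0], [0.001, -0.001, -1.0]]
wrist_force: [-0.6, -0.8, -0.7]
gripper_width: 0.463
```

Run:
```python
from meas import *
c=cam('wrist');save(c,'w26',(200,150,360,270),5)
go((515,257.3,72),-21);o=get_obs();p=o['eef_pos'];R=o['tool_rot']
m=mask(c,(100,100,150),(115,255,255),(205,150,355,260)); m=cv2.morphologyEx(m,cv2.MORPH_CLOSE,np.ones((3,3)))
for dx in(-7,0,7): print(dx,[(np.array(proj(c,p+R@np.array([dx,dy,34.])))-[200,150]).round(1)*5 for dy in(-18,18)])
# pocket corners at z30 expected
for q in((516.2,257.6),):
  y=np.radians(-21);X=np.array([np.cos(y),np.sin(y)]);Y=np.array([-np.sin(y),np.cos(y)])
  print([((np.array(proj(c,[*(np.array(q)+a*8.75*X+b*25.25*Y),28]))-[200,150])*5).round() for a,b in((1,1),(1,-1),(-1,-1),(-1,1))])
```

```text
shift m [-0.0003 -0.0002  0.0247] rv [-0.0012 -0.0011 -0.0001] yaw now -21.0 pos [515.2 257.   96.7] F [ 0.19 -0.06 -0.75] t 27.5
-7 [array([252.5, 507. ]), array([553.5, 507. ])]
0 [array([250.5, 453. ]), array([555., 453.])]
7 [array([248.5, 397.5]), array([557. , 397.5])]
[array([213., 292.]), array([582., 292.]), array([578., 412.]), array([218., 412.])]
```

View pics/w26.png

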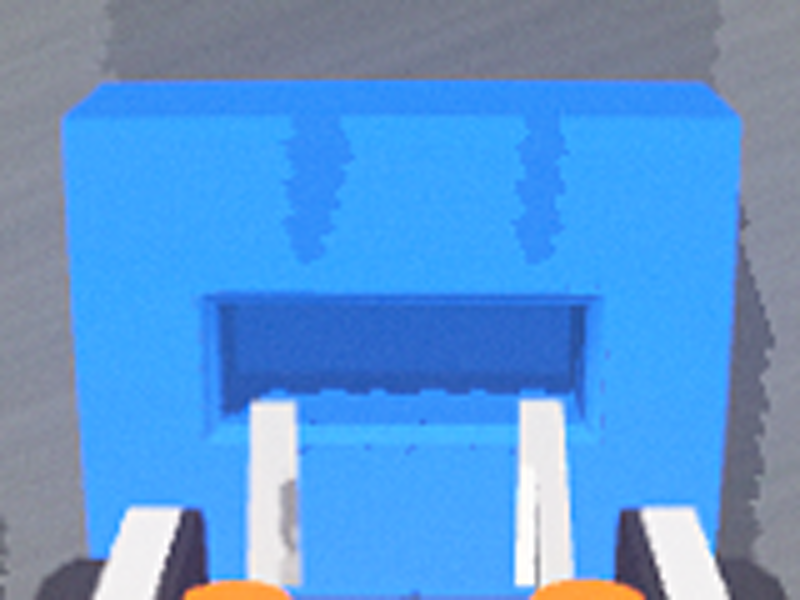

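>>> play_rows --series '[{"x":0.0002,"y":0,"z":0.01,"wx":0,"wy":0,"wz":0,"jaw":-0.08},{"x":0.0002,"y":0,"z":0.022,"wx":0,"wy":0,"wz":0,"jaw":-0.08},{"x":0.0002,"y":0,"z":0.028,"wx":0,"wy":0,"wz":0,"jaw":-0.08},{"x":0.0002,"y":0,"z":0.033,"wx":0,"wy":0,"wz":0,"jaw":-0.08},{"x":0.0002,"y":0,"z":0.038,"wx":0,"wy":0,"wz":0,"jaw":-0.08},{"x":0.0002,"y":0,"z":0.042,"wx":0,"wy":0,"wz":0,"jaw":-0.08},{"x":0.0002,"y":0,"z":0.044,"wx":0,"wy":0,"wz":0,"jaw":-0.08},{"x":0.0002,"y":0,"z":0.044,"wx":0,"wy":0,"wz":0,"jaw":-0.08}]'

```text
t: 28.3
eef_pos: [514.7, 256.9, 51.6]
tool_rot: [[0.934, -0.358, -0.0], [-0.358, -0.934, -0.0], [-0.0, 0.0, -1.0]]
wrist_force: [-0.6, -0.3, -0.5]
gripper_width: 0.46
```

```bash
python3 f.py;python3 - <<'E'
from meas import *
c=cam('wrist');save(c,'w27',(180,150,380,300),4)
E
```

```text
[-0.57 -0.29 -0.47] [514.68 256.92  51.6 ] [0.017 0.02  0.007] [-2.8000e-02 -7.1110e+01 -1.5300e-01 -1.8076e+01  2.5000e-02 -9.9000e-02
 -1.4000e-02] 28.3
```

View pics/w27.png

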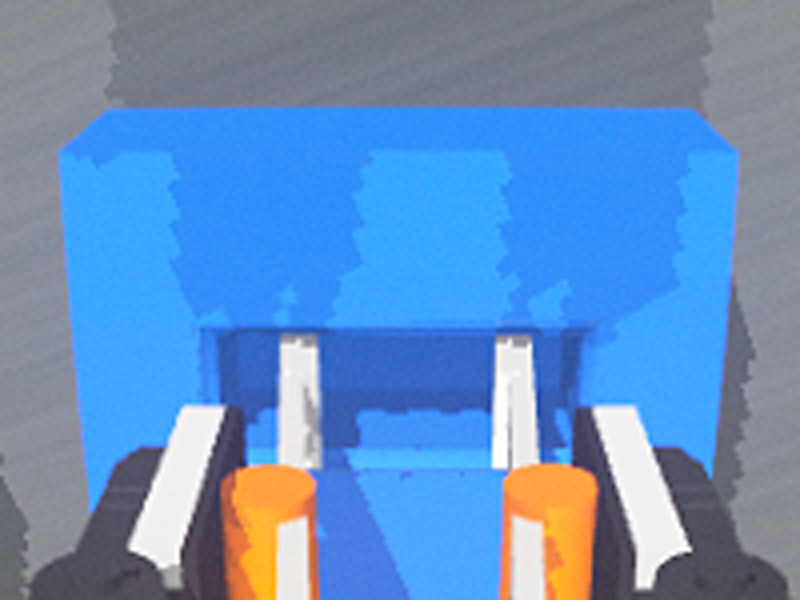

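Tips are inside the pocket with no contact force. Lowering the last ~11 mm.

>>> play_rows --series '[{"x":0,"y":0,"z":0.003,"wx":0,"wy":0,"wz":0,"jaw":-0.08},{"x":0,"y":0,"z":0.006,"wx":0,"wy":0,"wz":0,"jaw":-0.08},{"x":0,"y":0,"z":0.008,"wx":0,"wy":0,"wz":0,"jaw":-0.08},{"x":0,"y":0,"z":0.01,"wx":0,"wy":0,"wz":0,"jaw":-0.08},{"x":0,"y":0,"z":0.011,"wx":0,"wy":0,"wz":0,"jaw":-0.08},{"x":0,"y":0,"z":0.0115,"wx":0,"wy":0,"wz":0,"jaw":-0.08},{"x":0,"y":0,"z":0.0115,"wx":0,"wy":0,"wz":0,"jaw":-0.08},{"x":0,"y":0,"z":0.0115,"wx":0,"wy":0,"wz":0,"jaw":-0.08}]'

```text
t: 29.15
eef_pos: [514.8, 257.0, 40.4]
tool_rot: [[0.934, -0.358, 0.0], [-0.358, -0.934, 0.0], [0.0, -0.0, -1.0]]
wrist_force: [0.4, 0.2, -1.4]
gripper_width: 0.462
```

```bash
python3 f.py
```

```text
[ 0.36  0.16 -1.42] [514.79 256.99  40.39] [ 0.017 -0.04  -0.011] [-4.0000e-03 -7.1932e+01 -9.6000e-02 -1.7467e+01  1.0000e-02  0.0000e+00
 -1.0000e-03] 29.15
```

>>> play_rows --series '[{"x":0,"y":0,"z":0.0004,"wx":0,"wy":0,"wz":0,"jaw":-0.08},{"x":0,"y":0,"z":0.0008,"wx":0,"wy":0,"wz":0,"jaw":-0.08},{"x":0,"y":0,"z":0.0008,"wx":0,"wy":0,"wz":0,"jaw":-0.05},{"x":0,"y":0,"z":0.0008,"wx":0,"wy":0,"wz":0,"jaw":-0.02},{"x":0,"y":0,"z":0.0008,"wx":0,"wy":0,"wz":0,"jaw":0.01},{"x":0,"y":0,"z":0.0008,"wx":0,"wy":0,"wz":0,"jaw":0.04},{"x":0,"y":0,"z":0.0008,"wx":0,"wy":0,"wz":0,"jaw":0.08},{"x":0,"y":0,"z":0.0008,"wx":0,"wy":0,"wz":0,"jaw":0.15}]'

```text
t: 29.95
eef_pos: [514.5, 256.6, 39.3]
tool_rot: [[0.934, -0.358, -0.001], [-0.358, -0.934, -0.001], [-0.0, 0.001, -1.0]]
wrist_force: [-0.1, 0.2, -0.4]
gripper_width: 0.578
```

>>> play_rows --series '[{"x":0,"y":0,"z":0,"wx":0,"wy":0,"wz":0,"jaw":0.3},{"x":0,"y":0,"z":0,"wx":0,"wy":0,"wz":0,"jaw":0.5},{"x":0,"y":0,"z":0,"wx":0,"wy":0,"wz":0,"jaw":0.8},{"x":0,"y":0,"z":0,"wx":0,"wy":0,"wz":0,"jaw":1},{"x":0,"y":0,"z":0,"wx":0,"wy":0,"wz":0,"jaw":1},{"x":0,"y":0,"z":0,"wx":0,"wy":0,"wz":0,"jaw":1},{"x":0,"y":0,"z":0,"wx":0,"wy":0,"wz":0,"jaw":1},{"x":0,"y":0,"z":0,"wx":0,"wy":0,"wz":0,"jaw":1}]'

```text
t: 30.75
eef_pos: [514.7, 257.0, 39.5]
tool_rot: [[0.934, -0.358, 0.0], [-0.358, -0.934, 0.0], [0.0, -0.0, -1.0]]
wrist_force: [0.6, -0.4, 0.1]
gripper_width: 1.004
```

```bash
python3 f.py;python3 - <<'E'
from meas import *
c=cam('wrist');save(c,'w28',(130,150,430,375),2.6);print(get_obs()['gripper_width'])
E
```

```text
[ 0.6  -0.36  0.13] [514.74 256.96  39.53] [ 0.006  0.02  -0.042] [ 0.0000e+00 -7.1622e+01 -8.8000e-02 -1.7276e+01  9.0000e-03  2.0000e-03
  0.0000e+00] 30.75
1.0022763053059196
```

View pics/w28.png

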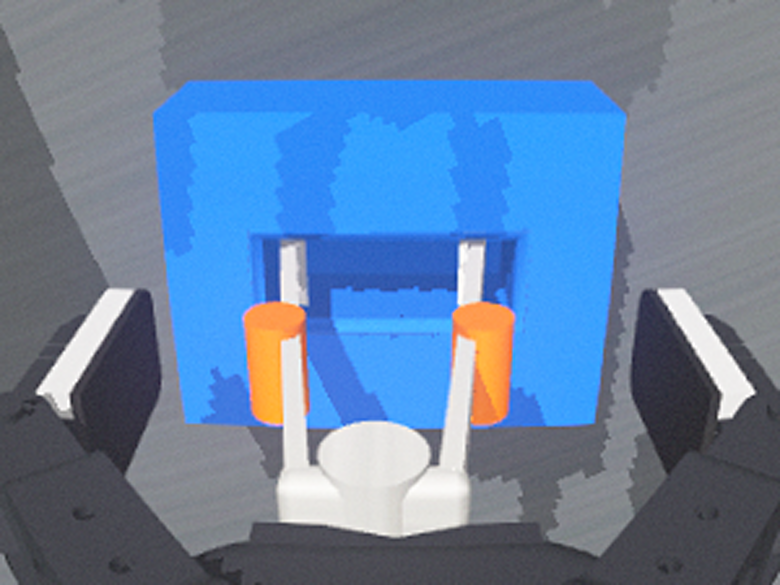

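Tongs stand in the pocket, fingers fully clear. Retreating upward.

>>> play_rows --series '[{"x":0,"y":0,"z":-0.01,"wx":0,"wy":0,"wz":0,"jaw":1},{"x":0,"y":0,"z":-0.03,"wx":0,"wy":0,"wz":0,"jaw":1},{"x":0,"y":0,"z":-0.06,"wx":0,"wy":0,"wz":0,"jaw":1},{"x":0,"y":0,"z":-0.1,"wx":0,"wy":0,"wz":0,"jaw":1},{"x":0,"y":0,"z":-0.14,"wx":0,"wy":0,"wz":0,"jaw":1},{"x":0,"y":0,"z":-0.18,"wx":0,"wy":0,"wz":0,"jaw":1},{"x":0,"y":0,"z":-0.2,"wx":0,"wy":0,"wz":0,"jaw":1},{"x":0,"y":0,"z":-0.2,"wx":0,"wy":0,"wz":0,"jaw":1}]'

```text
t: 31.6
eef_pos: [516.0, 257.7, 243.7]
tool_rot: [[0.934, -0.358, 0.006], [-0.358, -0.934, 0.003], [0.004, -0.005, -1.0]]
wrist_force: [-0.1, -0.1, -0.1]
gripper_width: 1.001
```

```bash
python3 f.py;python3 - <<'E'
from meas import *
c=cam('wrist');save(c,'w29');b=cam('scene');save(b,'s29')
E
```

```text
[-0.07 -0.07 -0.07] [516.03 257.73 243.69] [-0.045  0.008  0.017] [ 9.1000e-02 -6.4273e+01 -5.3100e-01 -2.8017e+01 -6.1000e-02  8.1900e-01
  8.0000e-02] 31.6
```

View pics/w29.png

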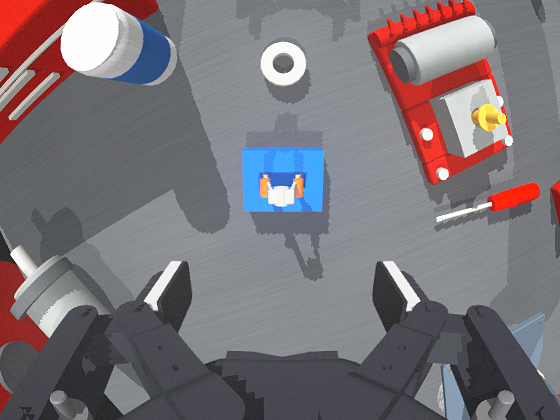

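View pics/s29.png

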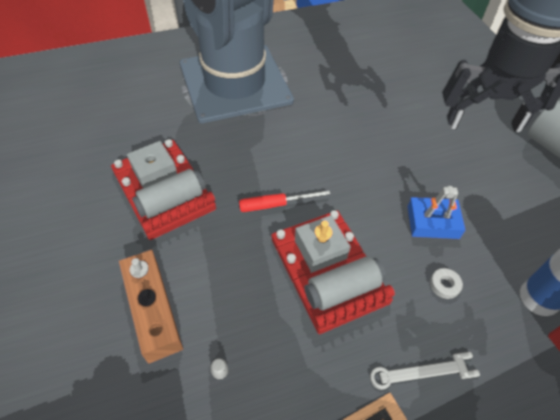

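```bash
python3 -c "
from h import *
o=get_obs();print(o['t'],abs(o['dq']).max(),sign_off())"
```

```text
the job is handed in; nothing more can be done
31.7 0.027949793449640763 None
```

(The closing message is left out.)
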